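# Put the coated plates away in the drying box and close it up

## Robot

A 6-joint arm with a two-finger parallel gripper is mounted at the origin on the work surface. World frame = base frame: x ahead of the robot, y to its left, z up, the work surface at z = 0. Lengths are in m, angles in rad, forces in N, time in s.
With the tool pointing down it reaches from about 0.4 to 0.925 m from the base axis. Payload 3.4 kg.
Tool frame: the origin (TCP) lies between the finger pads; the fingertips stand 8 mm ahead of it and the grasp point (between the pads) lies 11 mm behind it (manip.finger_overhang is the distance from the TCP to the fingertips, in m); z points along the fingers, y is the line along which they close (so a half turn about z gives the same grasp; the last joint's range is limited). The gripper opens to 85 mm and grips with 20 to 120 N. Pads are 22 mm wide; open, the fingers measure 114 mm over their backs; the gripper's body (76 mm by 85 mm) begins 54 mm behind the grasp point. The pads swing forward as they close: fully open they stand 13 mm farther back than shut.
Start: joints at [1.163, 0.307, 1.506, -0, 1.328, -0.073], TCP at [0.189, 0.543, 0.239] pointing down, gripper open.
Joint ranges: [-3.12, 3.12], [-1.05, 2.28], [0.14, 2.33], [-1.42, 4.57], [0.1, 2.73], [-2.68, 2.68]. Speed limits (rad/s): [2.57, 2.57, 3.14, 3.14, 3.14, 3.14].

## Interface

Orientations are given as [roll, pitch, yaw] about the fixed x, y, z axes, in that order (R = Rz(yaw) Ry(pitch) Rx(roll)).
In Python, from plant import manip gives the robot as it stands.
- The arm moves only by the tool drive_tool, never from a script. Its arguments are lists of equal length, an entry for each row: "gripper": the opening, from -1 (shut) to 1 (fully open); "delta_pos": the shift along the tool's x, y, z normalised to -1 to 1, where 1 is 2 cm, a list of three; "roll": the turn about the tool's z normalised to -1 to 1, where 1 is 6 degrees. In form: {"gripper": [gripper, ...], "delta_pos": [[dx, dy, dz], ...], "roll": [roll, ...]}. A call has 1 to 20 rows; each row shifts and turns the commanded pose from where the row before left it, along the tool's axes as they then stand; what a row does not reach is not made up. A row lasts 1/12 s, in which the tool goes at most 41.7 mm and 7.16 degrees, less where a joint would pass 70% of its speed; a pose out of reach is approached as far as the arm can. A call with a number of a shift or a turn outside -1 to 1 is refused whole. A call with a gripper value outside its range is refused whole. The fingers move at their own pace and stop on an object; "newtons" is the grip in N (left out, the last holds). Time passes only in rows, so rows that do not move let the fingers close. It gives the time, the measured TCP pose, the force, the opening and the grip force at its end, in the units of the state.
- manip.get_state(): the state, without advancing time (a new reading comes with each control period).
- manip.grab_frame(name): name is "scene" or "top" or "wrist"; returns (picture, depth): 420x560x3 uint8, red, green, blue; 420x560 float32, m along the optical axis (not along the pixel's ray), 0 where there is no reading.
- manip.camera_info(name): a dict with "camera_matrix" (3x3 intrinsics, pixels), "R" (3x3) and "t" (3): a world point X has camera coordinates R X + t; the wrist camera has in their place "tool_from_camera" (4x4, takes a point from camera to tool coordinates, whose origin is the TCP and whose axes are the flange's). Camera axes: x right, y down, z forward; pixel columns grow to the right and rows downward; lengths in m; the calibration is good to about 2 mm. A picture is of the moment at which its call begins: read the wrist's pose just before it. camera_info takes no time and is no camera call.
- manip.sign_off(): hands the job in; it is judged then, once.
The state is a dict: "time_s": time; "joint_pos": joint angles; "joint_velocities": joint speeds; "effort": joint torques, N m; "tcp_pos": TCP position; "tcp_rot": TCP orientation; "force": force on the tool from outside, world axes, zero at the start; "moment": the same for the moment, N m; "finger_gap": finger opening in m; "finger_force": force on a finger pad.
Only numpy, scipy, OpenCV 4.12 (cv2) and the standard library are available. Lean on these libraries where they do the work, as an engineer would, in place of code of your own. Each camera call takes 0.05 s, during which the arm holds its last target. There are 200 camera calls.

## Task

Put the coated glass plates away dry: lay the desiccant canister flat in the drying box's open drawer and push the drawer fully shut, and stand every plate from the bench rack fully down in the slots of the chamber, one to a slot. Once all the plates are in, set the lid squarely home on the chamber and swing both clamps fully down on it. Do not let a plate fall over, and leave the jars and the bottle where they stand.

Things in the scene. Friction and masses are not known exactly. Their poses are not given: they have to be found in the camera images.
- drybox: drying box, fixed: white base 50 mm high with a drawer; on its rear a clear open-topped chamber, 116 (x) x 184 mm (y) outside, 4 mm walls, floor 50 mm and rim 162 mm above the bench. Origin: on the bench under the chamber's centre; x away from the drawer front, y along the chamber, z up. Base from x = -110 to 58 mm. Clamp brackets on the long walls at y = 0, out to x = +-78 mm, 180 high
- slot0 (a point): centre of the floor of chamber slot 0, 50 mm above the bench, at the box's y = -54 mm; axes as the box. Takes one plate, its width along x, its top then 12 mm below the rim. At each end of the slot two ribs 8 mm apart and 11 mm deep rise from the floor to 132 mm above the bench, then flare to 20 mm apart at 147 mm; 108 mm between the walls
- slot1 (a point): centre of the floor of chamber slot 1, 50 mm above the bench, at the box's y = -18 mm; axes as the box. Takes one plate, its width along x, its top then 12 mm below the rim. At each end of the slot two ribs 8 mm apart and 11 mm deep rise from the floor to 132 mm above the bench, then flare to 20 mm apart at 147 mm; 108 mm between the walls
- slot2 (a point): centre of the floor of chamber slot 2, 50 mm above the bench, at the box's y = 18 mm; axes as the box. Takes one plate, its width along x, its top then 12 mm below the rim. At each end of the slot two ribs 8 mm apart and 11 mm deep rise from the floor to 132 mm above the bench, then flare to 20 mm apart at 147 mm; 108 mm between the walls
- slot3 (a point): centre of the floor of chamber slot 3, 50 mm above the bench, at the box's y = 54 mm; axes as the box. Takes one plate, its width along x, its top then 12 mm below the rim. At each end of the slot two ribs 8 mm apart and 11 mm deep rise from the floor to 132 mm above the bench, then flare to 20 mm apart at 147 mm; 108 mm between the walls
- rim (a point): centre of the chamber's mouth at rim height (162 mm above the bench), axes as the box; the mouth is 108 mm (x) by 176 mm (y) inside
- drawer (a joint): desiccant drawer in the box's base, slides out along the box's -x: metres it stands open, 0 = fully shut, 0.105 = stop; stays where it is left; about 2 N moves it
- drawer_handle (a point): middle of the outer side of the drawer's bar handle, 28 mm in front (box -x) of the front panel, 28 mm above the bench; bar 80 mm long along the box's y, 8 mm thick, 12 mm high; axes as the box. The front panel is 166 mm wide, its top 43 mm above the bench; shut, it is flush with the base's front
- drawer_floor (a point): point on the drawer's inner floor, 9 mm above the bench, 50 mm behind the inside of its front panel, mid-width; moves with the drawer, axes as the box. Inside, the drawer is 126 mm wide (y) and 122 mm deep (x from -50 to +72 mm of this point); side walls 31 mm high above the bench. What is not pulled out is covered by the base
- clamp_front (a joint): swing-over clamp on the chamber's long wall on the drawer's side (box -x): 0 rad = arm level, inward, foot on a seated lid; 1.57 = upright; opens to 2.05, leaning outward. Pivot along the box's y at x = -70 mm, y = 0, 174 mm above the bench. Arm 48 mm long, 14 wide, 8 thick; black grip end 26 mm wide; rubber foot 30 mm from the pivot; stays where left (0.12 N m friction)
- clamp_back (a joint): swing-over clamp on the chamber's long wall away from the drawer (box +x): 0 rad = arm level, inward, foot on a seated lid; 1.57 = upright; opens to 2.05, leaning outward. Pivot along the box's y at x = 70 mm, y = 0, 174 mm above the bench. Arm 48 mm long, 14 wide, 8 thick; black grip end 26 mm wide; rubber foot 30 mm from the pivot; stays where left (0.12 N m friction)
- clamp_front_tip (a point): upper face (outer face when open) of the grip end of the front clamp, 44 mm from its pivot
- clamp_back_tip (a point): upper face (outer face when open) of the grip end of the back clamp, 44 mm from its pivot
- lid: loose clear lid, metal edging: plate 116 x 184 x 6 mm on an 8 mm deep plug bevelled from 93 x 161 to 101 x 169 mm (mouth: 3.5 mm spare all round); black bridge handle, bar 12 mm wide, 100 mm long along y, 38 to 50 mm above the origin, posts at y = +-44 mm. Origin: middle of the plug's underside (8 mm below the rim when seated); x across, y along, z up; starts handle up on the bench; 0.32 kg
- canister: desiccant canister, a flat perforated aluminium case 90 x 40 x 20 mm, lying flat on the bench near the drawer; origin: middle of its underside; x along its length, z up; 0.12 kg
- rack: steel bench rack, fixed, 116 x 160 mm, ribs 45 mm high, with four slots, 10 mm wide and 40 mm apart along its y (-60, -20, 20, 60 mm) that hold the plates upright, their lower edges 8 mm above the bench and their widths along its x; origin: centre of its underside
- plate0: glass plate 100 mm square, 5 mm thick, white coating on the lower two thirds of its -y face, bare glass above; starts upright in the bench rack, may be absent; origin: middle of its lower edge, x along its width, y through its thickness, z up the plate (top edge at 100 mm); 0.11 kg
- plate1: glass plate 100 mm square, 5 mm thick, white coating on the lower two thirds of its -y face, bare glass above; starts upright in the bench rack, may be absent; origin: middle of its lower edge, x along its width, y through its thickness, z up the plate (top edge at 100 mm); 0.11 kg
- plate2: glass plate 100 mm square, 5 mm thick, white coating on the lower two thirds of its -y face, bare glass above; starts upright in the bench rack, may be absent; origin: middle of its lower edge, x along its width, y through its thickness, z up the plate (top edge at 100 mm); 0.11 kg
- plate3: glass plate 100 mm square, 5 mm thick, white coating on the lower two thirds of its -y face, bare glass above; starts upright in the bench rack, may be absent; origin: middle of its lower edge, x along its width, y through its thickness, z up the plate (top edge at 100 mm); 0.11 kg
- jar1: bystander: white jar with a red cap, 64 mm across, 85 mm high, upright; origin: centre of its underside
- jar2: bystander: white jar with a red cap, 64 mm across, 85 mm high, upright; origin: centre of its underside
- amber: bystander: amber bottle, 66 mm across, 140 mm high, upright; origin: centre of its underside
There are look-alikes about, which are no part of the job. Leave any green or turquoise look-alike of the lid alone.

How it is judged:
On the way, in this order (a step that is already met when the one before it is completed fails the run):
1. every plate stands fully down in a slot of the chamber (((x of plate0 in the frame of slot0 between -0.008 and 0.008 m and y of plate0 in the frame of slot0 between -0.005 and 0.005 m) or (x of plate0 in the frame of slot1 between -0.008 and 0.008 m and y of plate0 in the frame of slot1 between -0.005 and 0.005 m) or (x of plate0 in the frame of slot2 between -0.008 and 0.008 m and y of plate0 in the frame of slot2 between -0.005 and 0.005 m) or (x of plate0 in the frame of slot3 between -0.008 and 0.008 m and y of plate0 in the frame of slot3 between -0.005 and 0.005 m)) and z of plate0 in the frame of drybox between 0.046 and 0.056 m and angle between each of plate0, plate1, plate2, plate3's own z axis and vertical below 0.08 rad and angle between the x axis of each of plate0, plate1, plate2, plate3 and the x axis of drybox, either way round below 0.12 rad and ((x of plate1 in the frame of slot0 between -0.008 and 0.008 m and y of plate1 in the frame of slot0 between -0.005 and 0.005 m) or (x of plate1 in the frame of slot1 between -0.008 and 0.008 m and y of plate1 in the frame of slot1 between -0.005 and 0.005 m) or (x of plate1 in the frame of slot2 between -0.008 and 0.008 m and y of plate1 in the frame of slot2 between -0.005 and 0.005 m) or (x of plate1 in the frame of slot3 between -0.008 and 0.008 m and y of plate1 in the frame of slot3 between -0.005 and 0.005 m)) and z of plate1 in the frame of drybox between 0.046 and 0.056 m and ((x of plate2 in the frame of slot0 between -0.008 and 0.008 m and y of plate2 in the frame of slot0 between -0.005 and 0.005 m) or (x of plate2 in the frame of slot1 between -0.008 and 0.008 m and y of plate2 in the frame of slot1 between -0.005 and 0.005 m) or (x of plate2 in the frame of slot2 between -0.008 and 0.008 m and y of plate2 in the frame of slot2 between -0.005 and 0.005 m) or (x of plate2 in the frame of slot3 between -0.008 and 0.008 m and y of plate2 in the frame of slot3 between -0.005 and 0.005 m)) and z of plate2 in the frame of drybox between 0.046 and 0.056 m and ((x of plate3 in the frame of slot0 between -0.008 and 0.008 m and y of plate3 in the frame of slot0 between -0.005 and 0.005 m) or (x of plate3 in the frame of slot1 between -0.008 and 0.008 m and y of plate3 in the frame of slot1 between -0.005 and 0.005 m) or (x of plate3 in the frame of slot2 between -0.008 and 0.008 m and y of plate3 in the frame of slot2 between -0.005 and 0.005 m) or (x of plate3 in the frame of slot3 between -0.008 and 0.008 m and y of plate3 in the frame of slot3 between -0.005 and 0.005 m)) and z of plate3 in the frame of drybox between 0.046 and 0.056 m), for 0.2 s.
2. then the lid sits home on the chamber, the plates in their slots (all of step 1 and x of lid in the frame of rim between -0.007 and 0.007 m and y of lid in the frame of rim between -0.007 and 0.007 m and z of lid in the frame of rim between -0.011 and -0.005 m and angle between lid's own z axis and vertical below 0.03 rad and angle between the y axis of lid and the y axis of drybox, either way round below 0.1 rad), for 0.2 s.
3. then both clamps are down on the lid (all of step 2 and value of joint each of clamp_front, clamp_back below 0.12 rad), for 0.2 s.
At the end, for the whole second after the job is handed in: Plates upright on slot floors (within 6 mm), 5 mm of the slot's middle; lid level, home (7 mm sideways, 3 mm high); clamps within 0.12 rad of down; canister flat on the drawer's floor, drawer shut within 6 mm; plates at rest (all of step 3 and x of canister in the frame of drawer_floor between -0.06 and 0.06 m and y of canister in the frame of drawer_floor between -0.058 and 0.058 m and z of canister in the frame of drawer_floor between -0.01 and 0.01 m and angle between canister's own z axis and vertical below 0.2 rad and value of joint drawer below 0.006 m and linear speed of each of plate0, plate1, plate2, plate3 below 0.02 m/s); the robot touches nothing.
It fails at once if a plate falls over (tilts more than about 70 degrees) (angle between any of plate0, plate1, plate2, plate3's own z axis and vertical above 1.2 rad).
It fails at once if a jar or the bottle is moved more than 25 mm or tipped over (distance of any of jar1, jar2, amber from where it was at the start of the episode above 0.025 m or angle between any of jar1, jar2, amber's own z axis and vertical above 0.5 rad).
Of plate0, plate1, plate2, plate3 only 2 to 4 are there at a start; the rules pass over those that are not, and their reading is None.
At some moment in a run one of lid, canister may be knocked a few centimetres aside while the robot is not near it.
It also fails if it takes over 210 s, if anything falls off the work surface, if the arm or the gripper's body presses on something with over 40 N, if the wrist force passes 120 N, or if a joint passes its speed limit or range.

## Working session

There is one attempt and no reset: what is moved stays moved. The work goes in short steps, Python scripts to look and compute and a tool call to move; the robot and the scene stay as the last step left them, time stands still between calls to the robot, and variables do not carry over. Pictures are saved under pics/ and viewed, at most 14 in all, crops included, and the job is handed in when it is done.

Besides the shell and the picture viewer there is one more tool, called as name([rows], argument=value, ...), one row to a line, values as JSON. drive_tool: Moves the arm, as the interface text tells. Its arguments: {"type":"object","properties":{"gripper":{"type":"array"},"delta_pos":{"type":"array"},"roll":{"type":"array"},"newtons":{"type":"number"}},"required":["gripper","delta_pos","roll"]}

```bash
ls; mkdir -p pics; cat > h.py <<'E'
import numpy as np, cv2
from plant import manip
def info(n):
    c=manip.camera_info(n); return c
def cam(n,st=None):
    c=manip.camera_info(n); K=np.array(c["camera_matrix"])
    if n=="wrist":
        from scipy.spatial.transform import Rotation as Ro
        T=np.array(c["tool_from_camera"]); st=st or manip.get_state()
        W=np.eye(4); W[:3,:3]=Ro.from_euler('xyz',st["tcp_rot"]).as_matrix(); W[:3,3]=st["tcp_pos"]
        M=W@T; return K,M[:3,:3],M[:3,3]
    R=np.array(c["R"]);t=np.array(c["t"]); return K,R.T,-R.T@t
def grab(n,name=None):
    st=manip.get_state(); k=cam(n,st); p,d=manip.grab_frame(n)
    if name: cv2.imwrite(f"pics/{name}.png",p[:,:,::-1])
    return p,d,k
def cloud(d,k):
    K,R,o=k; v,u=np.mgrid[:d.shape[0],:d.shape[1]]
    P=np.stack([(u-K[0,2])/K[0,0]*d,(v-K[1,2])/K[1,1]*d,d],-1)
    return P@R.T+o
def plane(u,v,z,k):
    K,R,o=k; r=R@np.array([(u-K[0,2])/K[0,0],(v-K[1,2])/K[1,1],1]); return o+r*(z-o[2])/r[2]
def proj(X,k):
    K,R,o=k; c=(np.atleast_2d(X)-o)@R; return np.c_[K[0,0]*c[:,0]/c[:,2]+K[0,2],K[1,1]*c[:,1]/c[:,2]+K[1,2]]
E
python3 - <<'E'
from h import *
for n in("scene","top","wrist"):
    p,d,k=grab(n,n+"0"); np.savez(f"{n}0.npz",p=p,d=d); print(n,k[2],k[1][:,2],k[0][0,0])
s=manip.get_state(); print(s["tcp_pos"],s["tcp_rot"],s["time_s"]); print(manip.camera_info("wrist")["tool_from_camera"])
E
```

```text
pics
scene [ 1.13347276 -0.0340493   1.12097739] [-0.52616885 -0.02629384 -0.84997352] 431.4678029097168
top [ 0.29344021 -0.10254284  1.35641018] [ 0.20032151  0.01612799 -0.97959746] 432.68004213046277
wrist [0.11039669 0.56896663 0.37178226] [ 0.30106816 -0.10700407 -0.94758012] 370.0166421256059
[0.18873538 0.54259651 0.23860618] [-3.14003567e+00 -1.36466411e-04  2.80680868e+00] 0.15
[[-3.10568320e-04 -9.47540453e-01 -3.19635721e-01  8.26822199e-02]
 [ 9.99999903e-01 -1.94732788e-04 -3.94358602e-04 -9.84140454e-04]
 [ 3.11427173e-04 -3.19635813e-01  9.47540421e-01 -1.33283899e-01]
 [ 0.00000000e+00  0.00000000e+00  0.00000000e+00  1.00000000e+00]]
```

View pics/top0.png

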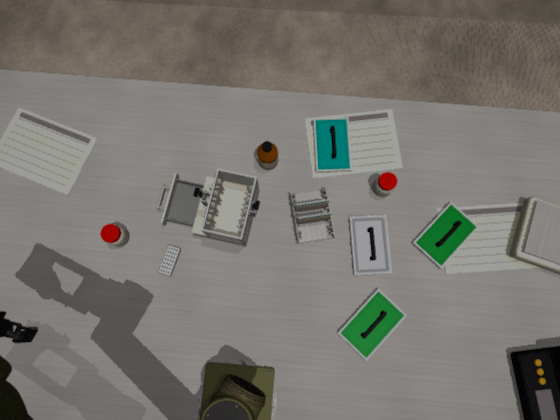

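View pics/scene0.png

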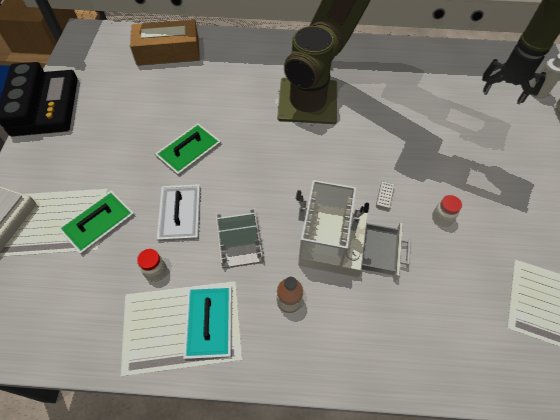

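The top view shows the drybox at (228,208) with its drawer open to the left, the canister at (170,261), the rack at (311,215) with a few plates and the silver lid at (371,245). Green and turquoise decoys, the jars (387,183 and 112,234) and the bottle (267,153) are also in view. I'll measure these roughly, then look closer with the wrist camera.

```bash
python3 - <<'E'
from h import *
z=np.load("top0.npz"); p,d=z["p"],z["d"]; k=cam("top"); C=cloud(d,k)
def box(u0,v0,u1,v1,z0,z1,n):
    S=C[v0:v1,u0:u1].reshape(-1,3); S=S[(S[:,2]>z0)&(S[:,2]<z1)]
    if len(S)<5: print(n,len(S));return
    r=cv2.minAreaRect((S[:,:2]*1000).astype(np.float32)); print(n,len(S),np.round(r[0],1),np.round(r[1],1),round(r[2],1),"z",np.percentile(S[:,2],[5,50,95]).round(3))
box(345,205,395,280,.006,.03,"lid"); box(345,205,395,280,.035,.08,"lidh")
box(150,240,190,280,.012,.04,"can")
box(285,180,340,250,.06,.2,"plates"); box(285,180,340,250,.012,.2,"rack")
box(190,160,262,250,.14,.2,"rim"); box(150,160,262,250,.01,.14,"boxall")
box(370,165,400,200,.03,.2,"jar"); box(95,220,130,250,.03,.2,"jar2"); box(250,135,280,170,.03,.2,"amber")
c=lambda a,n:cv2.imwrite(f"pics/{n}.png",cv2.resize(a[:,:,::-1],None,fx=4,fy=4,interpolation=cv2.INTER_CUBIC))
c(p[160:255,150:345],"crop_top")
E
```

```text
lid 2131 [ 503.3 -369.7] [232.5 155.7] 1.9 z [0.009 0.015 0.02 ]
lidh 143 [ 497.8 -370.9] [99.2 12.7] 7.8 z [0.044 0.05  0.055]
can 386 [396.2 246.7] [41.3 89.4] 76.1 z [0.014 0.019 0.024]
plates 321 [ 574.7 -182. ] [46.3 99.6] 12.9 z [0.064 0.093 0.111]
rack 936 [ 574.5 -182.4] [159.7 114.8] 13.8 z [0.013 0.042 0.109]
rim 830 [559.5  62.9] [158.  186.4] 81.9 z [0.142 0.16  0.18 ]
boxall 3790 [578.4 137. ] [269.8 333.3] 8.1 z [0.012 0.05  0.13 ]
jar 412 [ 683.4 -401.2] [58.8 60. ] 1.6 z [0.04  0.084 0.09 ]
jar2 451 [455.9 413.9] [60.9 60.6] 14.9 z [0.04  0.082 0.088]
amber 456 [743.2 -29.3] [60.  66.4] 11.3 z [0.042 0.097 0.141]
```

View pics/crop_top.png

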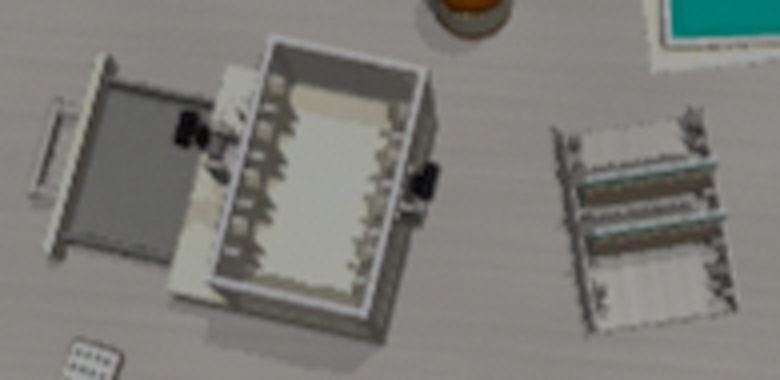

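The crop shows two plates in the rack's two middle slots (edges near (645,175) and (650,230) in the crop), and the chamber empty with both clamps open. I'll move over the canister and check it with the wrist camera.

drive_tool([
  [0,0,0],
  [-0.97,-0.85,0],
  [-0.97,-0.85,0],
  [-0.97,-0.85,0],
  [-0.97,-0.85,0],
  [-0.97,-0.85,0],
  [-0.97,-0.85,0],
  [-0.97,-0.85,0],
  [-0.97,-0.85,0],
  [-0.97,-0.85,0],
  [-0.97,-0.85,0],
  [-0.97,-0.85,0],
  [-0.97,-0.85,0],
  [-0.97,-0.85,0],
  [-0.97,-0.85,0],
  [0,0,0],
  [0,0,0],
  [0,0,0],
], gripper=[1,1,1,1,1,1,1,1,1,1,1,1,1,1,1,1,1,1], roll=[-0.87,0,0,0,0,0,0,0,0,0,0,0,0,0,0,0,0,0])

```text
time_s: 1.65
tcp_pos: [0.3947, 0.2467, 0.2391]
tcp_rot: [3.142, -0.001, 2.897]
force: [0.1, -0.6, -0.4]
finger_gap: 0.0852
finger_force: 0.0
```

```bash
cat >> h.py <<'E'
def go(x,y,z,yaw=None):
    s=manip.get_state(); p=np.array(s["tcp_pos"]); a=s["tcp_rot"][2]
    b=a if yaw is None else np.deg2rad(yaw); dy=(np.rad2deg(b-a)+180)%360-180; 
    d=np.array([x,y,z])-p; t=np.array([d[0]*np.cos(b)+d[1]*np.sin(b),d[0]*np.sin(b)-d[1]*np.cos(b),-d[2]])
    print("at",p.round(4),round(float(np.rad2deg(a)),2),"roll units",round(-dy/6,3),"tool units after roll",(t/.02).round(3))
E
python3 - <<'E'
from h import *
p,d,k=grab("wrist","w1"); C=cloud(d,k); np.savez("w1.npz",p=p,d=d,C=C)
go(.3962,.2467,.03,166.1)
m=(C[:,:,2]>.012)&(C[:,:,2]<.03)
n,l,st,ce=cv2.connectedComponentsWithStats(m.astype(np.uint8))
for i in range(1,n):
    if st[i,4]>800:
        S=C[l==i]; r=cv2.minAreaRect((S[:,:2]*1000).astype(np.float32)); print(ce[i].round(),st[i,4],r,np.median(S[:,2]))
E
```

```text
at [0.3945 0.247  0.2392] 166.05 roll units -0.009 tool units after roll [-8.5000e-02  5.0000e-03  1.0458e+01]
[280. 169.] 3660 ((392.5616455078125, 249.66152954101562), (40.00617599487305, 90.37384796142578), 76.68480682373047) 0.018577589899243713
[296. 333.] 2392 ((581.3413696289062, 221.21331787109375), (108.07420349121094, 175.62692260742188), 82.11885833740234) 0.022609882386633945
[163. 274.] 1201 ((468.0793762207031, 101.77218627929688), (168.6343994140625, 7.746191501617432), 79.95006561279297) 0.021252007827582964
```

View pics/w1.png

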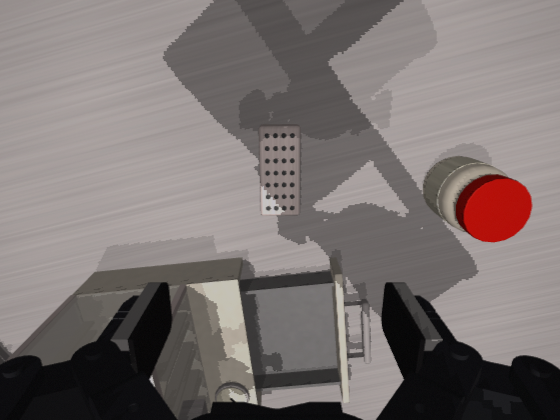

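The wrist view shows the canister at (280,169), the drawer with its bar handle at (290,330) and the jar at (490,205). The canister is at about (0.393, 0.2495) with its long axis at 167°. I'll grip it.

drive_tool([
  [0.09,0.1,0],
  [0,0,0.9],
  [0,0,0.9],
  [0,0,0.9],
  [0,0,0.9],
  [0,0,0.9],
  [0,0,0.9],
  [0,0,0.9],
  [0,0,0.9],
  [0,0,0.9],
  [0,0,0.9],
  [0,0,0.9],
  [0,0,0.9],
  [0,0,0.5],
  [0,0,0],
  [0,0,0],
  [0,0,0],
  [0,0,0],
  [0,0,0],
  [0,0,0],
], gripper=[1,1,1,1,1,1,1,1,1,1,1,1,1,1,1,-1,-1,-1,-1,-1], roll=[-0.1,0,0,0,0,0,0,0,0,0,0,0,0,0,0,0,0,0,0,0], newtons=30)

```text
time_s: 3.37
tcp_pos: [0.3944, 0.2495, 0.0143]
tcp_rot: [3.14, 0.001, 2.908]
force: [-0.9, 1.0, 4.7]
finger_gap: 0.0393
finger_force: 30.5
```

```bash
python3 - <<'E'
from h import *
C=np.load("w1.npz")["C"]; k=cam("top"); C2=cloud(np.load("top0.npz")["d"],k); Sall=C2[160:255,150:265].reshape(-1,3)
# fit rim (top view) in box-aligned axes: points z .155-.168
b=np.deg2rad(-10); X=np.array([np.cos(b-np.pi/2),np.sin(b-np.pi/2)]); Y=np.array([np.cos(b),np.sin(b)])
for nm,S in(("top",Sall),("w1",C.reshape(-1,3))):
    for z0,z1 in((.155,.168),(.037,.046),(.046,.055),(.005,.012),(.025,.037)):
        T=S[(S[:,2]>z0)&(S[:,2]<z1)&(S[:,1]<.4)&(S[:,0]>.45)&(S[:,0]<.7)]
        if len(T)<50: continue
        u=T[:,:2]@X; w=T[:,:2]@Y; print(nm,z0,len(T),"x",np.percentile(u,[0,1,5,95,99,100]).round(4),"y",np.percentile(w,[0,1,5,95,99,100]).round(4))
E
```

```text
top 0.155 446 x [-0.2324 -0.2206 -0.2165 -0.0979 -0.095  -0.0811] y [0.4451 0.4462 0.4482 0.6316 0.6336 0.6341]
top 0.037 280 x [-0.3957 -0.3947 -0.3714 -0.1072 -0.0971 -0.0958] y [0.4444 0.4453 0.4499 0.6144 0.6272 0.6289]
top 0.046 1656 x [-0.3709 -0.3602 -0.2621 -0.1275 -0.1164 -0.0962] y [0.4446 0.4472 0.4654 0.6214 0.6274 0.6311]
top 0.005 934 x [-0.4557 -0.4297 -0.3633 -0.0978 -0.0671 -0.0462] y [0.4008 0.4202 0.4508 0.5988 0.6624 0.6886]
top 0.025 284 x [-0.4004 -0.3991 -0.3957 -0.1008 -0.0965 -0.0961] y [0.4442 0.445  0.4487 0.6005 0.6107 0.6242]
w1 0.155 108 x [-0.2161 -0.2156 -0.2152 -0.2132 -0.2126 -0.2123] y [0.4497 0.4503 0.4512 0.4702 0.4729 0.4754]
w1 0.037 1785 x [-0.4717 -0.4643 -0.3743 -0.1205 -0.1016 -0.0973] y [0.3759 0.3794 0.4402 0.5941 0.6071 0.6107]
w1 0.046 6539 x [-0.4764 -0.4619 -0.2669 -0.1714 -0.1122 -0.0967] y [0.3759 0.3878 0.4431 0.5741 0.5906 0.5998]
w1 0.005 8156 x [-0.4678 -0.3652 -0.3607 -0.2429 -0.1154  0.0373] y [0.3763 0.441  0.4457 0.5899 0.5942 0.6203]
w1 0.025 2941 x [-0.4672 -0.4609 -0.3985 -0.1267 -0.1037 -0.0969] y [0.3766 0.3833 0.4408 0.5954 0.5982 0.6173]
```

drive_tool([
  [0,0,-0.9],
  [0,0,-0.9],
  [0,0,-0.9],
  [0,0,-0.9],
  [0,0,-0.7],
  [0,0,0],
  [0,0,0],
], gripper=[-1,-1,-1,-1,-1,-1,-1], roll=[0,0,0,0,0,-0.57,0])

```text
time_s: 3.95
tcp_pos: [0.3946, 0.2492, 0.1007]
tcp_rot: [3.14, 0.003, 2.969]
force: [-0.2, 0.6, -0.8]
finger_gap: 0.0395
finger_force: 31.1
```

```bash
cat >> h.py <<'E'
B0=np.array([.559,.0604]); BY=np.deg2rad(-10)
def bx(x,y,b0=None,by=None):
    b=BY if by is None else by; o=B0 if b0 is None else b0
    return o+x*np.array([np.sin(b),-np.cos(b)])+y*np.array([np.cos(b),np.sin(b)])
E
python3 -c "
from h import *
q=bx(-.159,0);print(q);go(*q,.0255,170)"
```

```text
[0.58661006 0.21698443]
at [0.3946 0.2492 0.1007] 170.13 roll units 0.022 tool units after roll [-9.736  0.08   3.762]
```

drive_tool([
  [-0.9,0.01,0],
  [-0.9,0.01,0],
  [-0.9,0.01,0],
  [-0.9,0.01,0],
  [-0.9,0.01,0],
  [-0.9,0.01,0],
  [-0.9,0.01,0],
  [-0.9,0.01,0],
  [-0.9,0.01,0],
  [-0.9,0,0],
  [-0.74,0,0],
  [0,0,0.8],
  [0,0,0.8],
  [0,0,0.8],
  [0,0,0.8],
  [0,0,0.5],
  [0,0,0],
  [0,0,0],
  [0,0,0],
  [0,0,0],
], gripper=[-1,-1,-1,-1,-1,-1,-1,-1,-1,-1,-1,-1,-1,-1,-1,-1,-1,0.2,0.2,0.2], roll=[0,0,0,0,0,0,0,0,0,0,0,0,0,0,0,0,0,0,0,0])

```text
time_s: 5.62
tcp_pos: [0.5863, 0.2172, 0.0256]
tcp_rot: [3.141, 0.001, 2.968]
force: [-0.6, 0.2, 0.9]
finger_gap: 0.0514
finger_force: 0.0
```

drive_tool([
  [0,0,0],
  [0,0,-0.9],
  [0,0,-0.9],
  [0,0,-0.9],
  [0,0,-0.9],
  [0,0,-0.9],
  [0,0,-0.9],
  [0,0,0],
  [0,0,0],
], gripper=[0.2,0.2,0.2,0.2,0.2,0.2,0,-1,-1], roll=[0,0,0,0,0,0,0,0,0])

```text
time_s: 6.37
tcp_pos: [0.5868, 0.2173, 0.1345]
tcp_rot: [3.14, 0.003, 2.968]
force: [0.3, -1.4, -0.3]
finger_gap: 0.0193
finger_force: 0.0
```

```bash
python3 - <<'E'
from h import *
p,d,k=grab("wrist","w2"); C=cloud(d,k); np.savez("w2.npz",p=p,d=d,C=C)
q=bx(-.28,0);go(*q,.15,170)
cv2.imwrite("pics/top2.png",cv2.resize(grab("top")[0][150:270,140:300,::-1],None,fx=4,fy=4,interpolation=2))
E
```

```text
at [0.5858 0.217  0.1332] 170.06 roll units 0.009 tool units after roll [-0.037  6.058 -0.838]
```

View pics/w2.png

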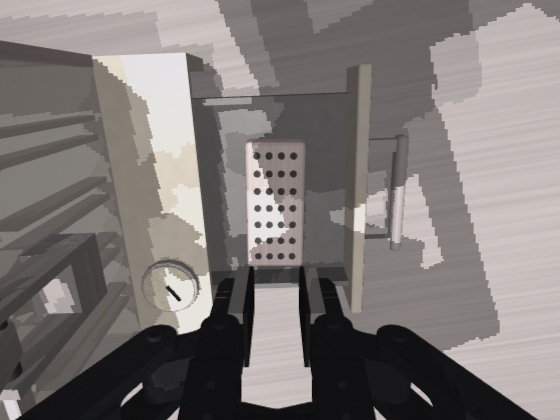

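The canister lies flat in the drawer at (275,205), clear of the front panel and the base edge. Next I'll move in front of the handle, go down and push.

drive_tool([
  [0,0.87,0],
  [0,0.87,0],
  [0,0.87,0],
  [0,0.87,0],
  [0,0.87,0],
  [0,0.87,0],
  [0,0.87,0],
  [0,0,0.9],
  [0,0,0.9],
  [0,0,0.9],
  [0,0,0.9],
  [0,0,0.9],
  [0,0,0.65],
  [0,0,0],
], gripper=[-1,-1,-1,-1,-1,-1,-1,-1,-1,-1,-1,-1,-1,-1], roll=[0,0,0,0,0,0,0,0,0,0,0,0,0,0])

```text
time_s: 7.63
tcp_pos: [0.6048, 0.3373, 0.0266]
tcp_rot: [-3.138, -0.005, 2.969]
force: [-0.4, 0.4, -0.7]
finger_gap: -0.0001
finger_force: 0.0
```

drive_tool([
  [0,-0.4,0],
  [0,-0.4,0],
  [0,-0.4,0],
  [0,-0.4,0],
  [0,-0.4,0],
  [0,-0.4,0],
  [0,-0.4,0],
  [0,-0.4,0],
  [0,-0.4,0],
  [0,-0.4,0],
  [0,-0.4,0],
  [0,-0.4,0],
  [0,-0.4,0],
  [0,-0.4,0],
  [0,-0.2,0],
  [0,0,0],
], gripper=[-1,-1,-1,-1,-1,-1,-1,-1,-1,-1,-1,-1,-1,-1,-1,-1], roll=[0,0,0,0,0,0,0,0,0,0,0,0,0,0,0,0])

```text
time_s: 8.97
tcp_pos: [0.5857, 0.2212, 0.0298]
tcp_rot: [-3.14, -0.002, 2.967]
force: [0.1, 0.2, 1.0]
finger_gap: 0.0
finger_force: 0.0
```

drive_tool([
  [0,-0.2,0],
  [0,-0.15,0],
  [0,-0.1,0],
  [0,0,0],
  [0,0,0],
], gripper=[-1,-1,-1,-1,-1], roll=[0,0,0,0,0])

```text
time_s: 9.38
tcp_pos: [0.5852, 0.2137, 0.0302]
tcp_rot: [-3.141, -0.001, 2.968]
force: [0.7, 0.6, -0.8]
finger_gap: 0.0002
finger_force: 0.0
```

```bash
python3 - <<'E'
from h import *
p,d,k=grab("top"); C=cloud(d,k); S=C[150:260,150:270].reshape(-1,3)
cv2.imwrite("pics/top3.png",cv2.resize(p[150:270,150:350,::-1],None,fx=4,fy=4,interpolation=2))
print(manip.get_state()["force"]); go(*bx(-.163,0),.03)
E
```

```text
[ 0.37381019  0.4425074  -0.32790333]
at [0.5853 0.2138 0.0302] 170.07 roll units -0.0 tool units after roll [-0.035  0.37   0.012]
```

View pics/top3.png

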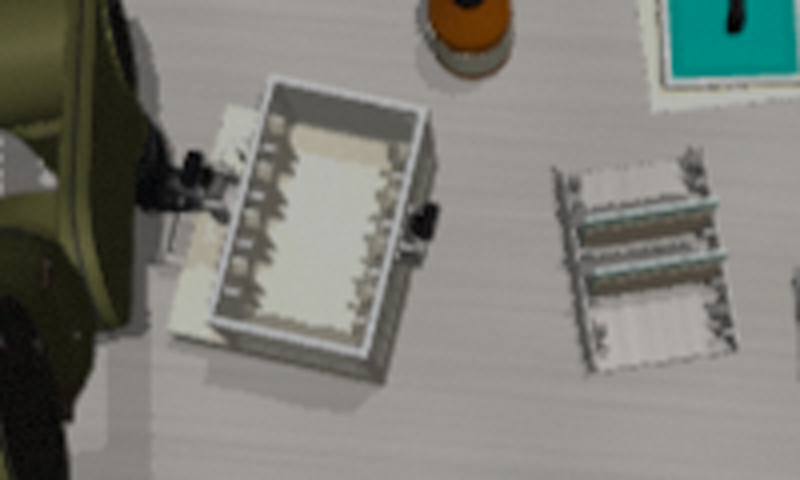

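The drawer is almost shut and the handle is still showing in front. I'll push on until the force rises.

drive_tool([
  [0,-0.1,0],
  [0,-0.1,0],
  [0,0,0],
  [0,0,0],
], gripper=[-1,-1,-1,-1], roll=[0,0,0,0])

```text
time_s: 9.77
tcp_pos: [0.5854, 0.2126, 0.0304]
tcp_rot: [3.137, 0.001, 2.967]
force: [-0.3, 8.4, -2.0]
finger_gap: -0.0
finger_force: 4.2
```

drive_tool([
  [0,-0.1,0],
  [0,-0.05,0],
  [0,0,0],
  [0,0,0],
], gripper=[-1,-1,-1,-1], roll=[0,0,0,0])

```text
time_s: 10.1
tcp_pos: [0.5854, 0.2122, 0.0305]
tcp_rot: [3.133, 0.001, 2.966]
force: [0.9, 16.3, -3.0]
finger_gap: 0.0002
finger_force: 7.9
```

Force is rising against the stop, so the drawer is shut. I'll back off, rise and turn for the chamber.

drive_tool([
  [0,0.5,0],
  [0,0.9,0],
  [0,0.5,-0.9],
  [0,0,-1],
  [0,0,-1],
  [0,0,-1],
  [0,0,-1],
  [0,0,-1],
  [0,0,-1],
  [0,0,-1],
  [0,0,-1],
  [0,0,-1],
  [0,0,-1],
  [0,0,-1],
  [0,0,-1],
  [0,0,-1],
  [0,0,-1],
  [0,0,-1],
  [0,0,0],
  [0,0,0],
], gripper=[-1,-1,-1,-1,-1,-1,-1,-1,-1,-1,-1,-1,-1,-1,-1,-1,-1,-1,-1,-1], roll=[0,0,0,1,1,1,1,1,1,1,1,1,1,1,1,1,1,1,0,0])

```text
time_s: 11.77
tcp_pos: [0.5913, 0.2444, 0.3496]
tcp_rot: [3.139, -0.001, 1.399]
force: [-0.5, -0.6, -0.4]
finger_gap: -0.0001
finger_force: 0.0
```

```bash
python3 -c "
from h import *
go(*bx(0,0),.33,80)"
```

```text
at [0.5913 0.2444 0.3496] 80.15 roll units 0.025 tool units after roll [-9.34e+00  7.00e-03  9.81e-01]
```

drive_tool([
  [-0.93,0,0],
  [-0.93,0,0],
  [-0.93,0,0],
  [-0.93,0,0],
  [-0.93,0,0],
  [-0.93,0,0],
  [-0.93,0,0],
  [-0.93,0,0],
  [-0.93,0,0],
  [-0.93,0,0],
  [0,0,0],
  [0,0,0],
], gripper=[-1,-1,-1,-1,-1,-1,-1,-1,-1,-1,-1,-1], roll=[0,0,0,0,0,0,0,0,0,0,0,0])

```text
time_s: 12.77
tcp_pos: [0.5578, 0.0605, 0.3468]
tcp_rot: [-3.139, 0.0, 1.397]
force: [0.1, -0.3, 0.2]
finger_gap: -0.0003
finger_force: 0.0
```

```bash
python3 - <<'E'
from h import *
p,d,k=grab("wrist","w4"); C=cloud(d,k); np.savez("w4.npz",p=p,d=d,C=C)
m=((C[:,:,2]>.155)&(C[:,:,2]<.168)&(d>0)).astype(np.uint8); cv2.imwrite("pics/w4m.png",np.hstack([p[:,:,::-1],cv2.cvtColor(m*255,8)])[:, :1120])
S=C[m>0]; r=cv2.minAreaRect((S[:,:2]*1000).astype(np.float32)); print(r,len(S))
S=C[(C[:,:,2]>.17)&(C[:,:,2]<.24)&(d>.15)]; b=BY
X=np.array([np.sin(b),-np.cos(b)]);Y=np.array([np.cos(b),np.sin(b)])
print(np.c_[(S[:,:2]-B0)@X,(S[:,:2]-B0)@Y,S[:,2]][::max(1,len(S)//12)].round(3))
E
```

```text
((556.4360961914062, 66.28894805908203), (144.28921508789062, 185.96604919433594), 82.14032745361328) 4637
[[-0.09  -0.007  0.217]
 [-0.087 -0.006  0.221]
 [-0.085 -0.011  0.221]
 [-0.082 -0.019  0.222]
 [-0.08   0.002  0.218]
 [-0.077  0.005  0.178]
 [-0.075 -0.009  0.204]
 [-0.072  0.002  0.176]
 [-0.069 -0.02   0.178]
 [ 0.064  0.001  0.172]
 [ 0.066 -0.006  0.176]
 [ 0.069 -0.011  0.177]
 [ 0.07   0.     0.186]]
```

View pics/w4.png

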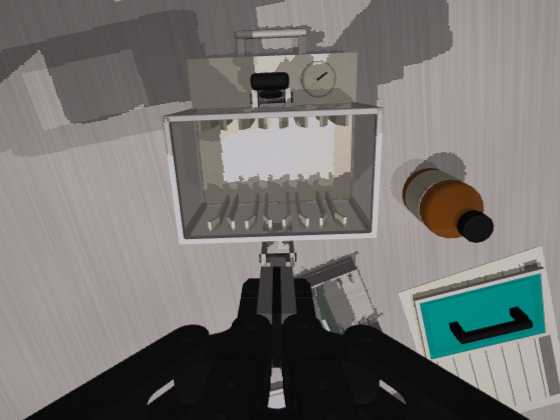

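The chamber is fully visible. Its outer rim corners are near (166,117), (382,107), (376,237) and (180,243), and both clamps are open at (270,80) and (277,250). I'll fit the rim lines.

```bash
python3 - <<'E'
from h import *
z=np.load("w4.npz"); p=z["p"]; C=z["C"]; k=cam("wrist")
# rays of bright-rim pixels onto z=.162 (state unchanged since picture)
K,R,o=k; v,u=np.mgrid[:420,:560]; r=np.stack([(u-K[0,2])/K[0,0],(v-K[1,2])/K[1,1],np.ones_like(u)*1.],-1)@R.T
P=o+r*((.162-o[2])/r[...,2])[...,None]
m=(C[:,:,2]>.153)&(C[:,:,2]<.17)
b0=B0.copy();b=BY
for it in range(4):
    X=np.array([np.sin(b),-np.cos(b)]);Y=np.array([np.cos(b),np.sin(b)])
    q=P[m][:,:2]-b0; x=q@X;y=q@Y
    L=[]
    for a,c,s,lim in((x,y,-.056,.08),(x,y,.056,.08),(y,x,-.09,.045),(y,x,.09,.045)):
        w=(abs(a-s)<.008)&(abs(c)<lim)&((abs(c)>.025)if lim>.05 else True); f=np.polyfit(c[w],a[w],1); L.append((w.sum(),f))
    print([(n,f.round(4),) for n,f in L])
    cx=(L[0][1][1]+L[1][1][1])/2; cy=(L[2][1][1]+L[3][1][1])/2; b0=b0+cx*X+cy*Y
    da=(-(L[0][1][0]+L[1][1][0])/2*176+(L[2][1][0]+L[3][1][0])/2*108)/284; b=b+da
    print(b0,np.rad2deg(b),L[1][1][1]-L[0][1][1],L[3][1][1]-L[2][1][1])
# rack/plates from top view, fine
go(.5747,-.182,.30,103)
E
```

```text
[(np.int64(841), array([-0.0358, -0.0598])), (np.int64(772), array([-0.0254,  0.0516])), (np.int64(783), array([ 0.0381, -0.0919])), (np.int64(745), array([0.0317, 0.0861]))]
[0.55681999 0.06491912] -8.152844837751092 0.11136116856321088 0.1779636040810501
[(np.int64(885), array([-0.0062, -0.0556])), (np.int64(946), array([-0.0062,  0.0551])), (np.int64(784), array([ 0.0061, -0.0891])), (np.int64(780), array([0.006 , 0.0887]))]
[0.55666098 0.06523536] -7.801151221482136 0.11068719353725108 0.17775109744310658
[(np.int64(878), array([ 0.0001, -0.0553])), (np.int64(939), array([-0.0001,  0.0553])), (np.int64(784), array([ 0.    , -0.0889])), (np.int64(781), array([-0.0003,  0.0889]))]
[0.55665705 0.06523572] -7.806072050477151 0.11068249511745624 0.17774329819285067
[(np.int64(878), array([ 0.    , -0.0553])), (np.int64(939), array([-0.0001,  0.0553])), (np.int64(784), array([ 0.0001, -0.0889])), (np.int64(782), array([-0.0005,  0.0889]))]
[0.55665534 0.06523596] -7.8083738598147825 0.11068249595419996 0.1777398471212776
at [0.5581 0.0613 0.3471] 80.07 roll units -3.822 tool units after roll [-12.038  -1.93    2.354]
```

drive_tool([
  [0,0,0],
  [0,0,0],
  [0,0,0],
  [0,0,0],
  [-0.93,-0.15,0],
  [-0.93,-0.15,0],
  [-0.93,-0.15,0],
  [-0.93,-0.15,0],
  [-0.93,-0.15,0],
  [-0.93,-0.15,0],
  [-0.93,-0.15,0],
  [-0.93,-0.15,0],
  [-0.93,-0.15,0],
  [-0.93,-0.15,0],
  [-0.93,-0.15,0],
  [-0.93,-0.15,0],
  [-0.93,-0.15,0],
  [0,0,0],
  [0,0,0],
], gripper=[-1,-1,-1,-1,-1,-1,-1,-1,-1,-1,-1,-1,-1,1,1,1,1,1,1], roll=[-0.96,-0.96,-0.95,-0.95,0,0,0,0,0,0,0,0,0,0,0,0,0,0,0])

```text
time_s: 14.4
tcp_pos: [0.5753, -0.1827, 0.3473]
tcp_rot: [-3.141, -0.002, 1.797]
force: [0.4, -0.5, -0.0]
finger_gap: 0.0724
finger_force: 0.0
```

```bash
sed -i 's/^B0=.*/B0=np.array([.5567,.0652]); BY=np.deg2rad(-7.8)/' h.py; python3 - <<'E'
from h import *
p,d,k=grab("wrist","w5"); C=cloud(d,k); np.savez("w5.npz",p=p,d=d,C=C)
a=np.deg2rad(13.0); Y=np.array([np.cos(a),np.sin(a)]); X=np.array([Y[1],-Y[0]]); c=np.array([.5747,-.182])
m=(C[:,:,2]>.06)&(C[:,:,2]<.125)&(d>.1)&(np.hypot(C[:,:,0]-c[0],C[:,:,1]-c[1])<.1)
n,l,st,ce=cv2.connectedComponentsWithStats(m.astype(np.uint8))
for i in range(1,n):
    if st[i,4]>150:
        S=C[l==i]; r=cv2.minAreaRect((S[:,:2]*1000).astype(np.float32)); print(ce[i].round(),st[i],r,np.percentile(S[:,2],[5,50,95]).round(3))
        T=S[S[:,2]>.1]
        if len(T)>30: r=cv2.minAreaRect((T[:,:2]*1000).astype(np.float32)); print("  top",len(T),r)
E
```

```text
[257. 162.] [253 114   8 100 586] ((552.8887329101562, -184.65847778320312), (4.131832122802734, 99.90426635742188), 13.639225959777832) [0.069 0.106 0.108]
  top 406 ((552.8998413085938, -184.78890991210938), (4.100425720214844, 99.6454849243164), 13.627584457397461)
[294. 162.] [291 114   6  99 574] ((591.2857055664062, -175.2819366455078), (4.292438983917236, 99.7384262084961), 13.670158386230469) [0.075 0.106 0.108]
  top 386 ((591.6519775390625, -175.12026977539062), (3.322524070739746, 99.58306121826172), 13.784866333007812)
```

View pics/w5.png

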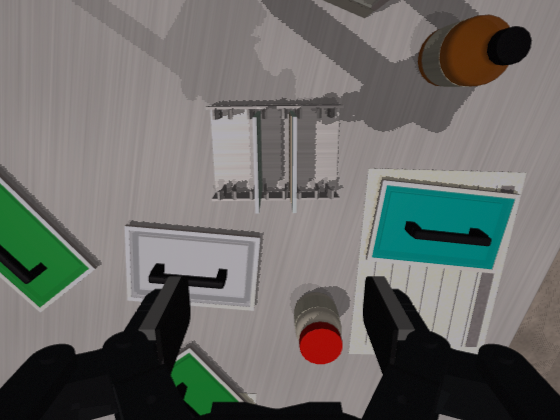

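The wrist view shows two plates edge-on, at columns 257 and 294. Their centres are (0.5529, -0.1848) and (0.5917, -0.1751) and their yaw is 13.7°, with the expected 40 mm spacing and 100 mm length. The lid is at (195,265). I'll grip the first plate with the gripper part open.

drive_tool([
  [0.16,-0.6,0],
  [0,-0.51,0],
  [0,0,0.9],
  [0,0,0.9],
  [0,0,0.9],
  [0,0,0.9],
  [0,0,0.9],
  [0,0,0.9],
  [0,0,0.9],
  [0,0,0.9],
  [0,0,0.9],
  [0,0,0.9],
  [0,0,0],
  [0,0,0],
  [0,0,0],
  [0,0,0],
], gripper=[-0.3,-0.3,-0.3,-0.3,-0.3,-0.3,-0.3,-0.3,-0.3,-0.3,-0.3,-0.3,-0.3,-0.3,-0.3,-0.3], roll=[-0.12,0,0,0,0,0,0,0,0,0,0,0,0,0,0,0])

```text
time_s: 15.78
tcp_pos: [0.5537, -0.1852, 0.1699]
tcp_rot: [3.139, 0.002, 1.81]
force: [-0.3, -0.3, 0.6]
finger_gap: 0.0294
finger_force: 0.0
```

```bash
python3 -c "
from h import *
go(.5529,-.1848,.087,103.7)"
```

```text
at [ 0.5537 -0.1852  0.1699] 103.72 roll units 0.003 tool units after roll [ 0.027 -0.033  4.144]
```

drive_tool([
  [0.03,-0.04,0.8],
  [0,0,0.8],
  [0,0,0.8],
  [0,0,0.8],
  [0,0,0.8],
  [0,0,0.14],
  [0,0,0],
  [0,0,0],
  [0,0,0],
  [0,0,0],
  [0,0,0],
], gripper=[-0.3,-0.3,-0.3,-0.3,-0.3,-0.3,-1,-1,-1,-1,-1], roll=[0,0,0,0,0,0,0,0,0,0,0], newtons=50)

```text
time_s: 16.7
tcp_pos: [0.5527, -0.1851, 0.0868]
tcp_rot: [3.139, 0.002, 1.81]
force: [-0.7, 0.1, 3.3]
finger_gap: 0.0038
finger_force: 51.3
```

drive_tool([
  [0,0,-0.5],
  [0,0,-0.8],
  [0,0,-0.9],
  [0,0,-0.9],
  [0,0,-0.9],
  [0,0,-0.9],
  [0,0,-0.9],
  [0,0,-0.9],
  [0,0,-0.9],
  [0,0,-0.9],
  [0,0,0],
], gripper=[-1,-1,-1,-1,-1,-1,-1,-1,-1,-1,-1], roll=[0,0,0,0,0,0,0,0,0,0,0])

```text
time_s: 17.62
tcp_pos: [0.5537, -0.1855, 0.2603]
tcp_rot: [3.135, 0.005, 1.81]
force: [0.8, -0.3, -0.6]
finger_gap: 0.0042
finger_force: 50.7
```

```bash
python3 -c "
from h import *
print(manip.get_state()['finger_gap']);q=bx(0,-.054);print(q);go(*q,.29,82.2)"
```

```text
0.00424710727431823
[0.50319962 0.07252864]
at [ 0.5537 -0.1855  0.2603] 103.69 roll units 3.582 tool units after roll [12.44  -4.252 -1.486]
```

drive_tool([
  [0,0,-0.75],
  [0,0,-0.75],
  [0,0,-0.75],
  [0,0,-0.75],
  [0.89,-0.3,0],
  [0.89,-0.3,0],
  [0.89,-0.3,0],
  [0.89,-0.3,0],
  [0.89,-0.3,0],
  [0.89,-0.3,0],
  [0.89,-0.3,0],
  [0.89,-0.3,0],
  [0.89,-0.3,0],
  [0.89,-0.3,0],
  [0.89,-0.3,0],
  [0.89,-0.3,0],
  [0.89,-0.3,0],
  [0.87,-0.35,0],
  [0,0,0],
  [0,0,0],
], gripper=[-1,-1,-1,-1,-1,-1,-1,-1,-1,-1,-1,-1,-1,-1,-1,-1,-1,-1,-1,-1], roll=[0.9,0.9,0.9,0.88,0,0,0,0,0,0,0,0,0,0,0,0,0,0,0,0])

```text
time_s: 19.28
tcp_pos: [0.5005, 0.0738, 0.3149]
tcp_rot: [-3.141, 0.001, 1.437]
force: [0.5, -0.8, -0.8]
finger_gap: 0.004
finger_force: 50.6
```

```bash
python3 - <<'E'
from h import *
go(*bx(0,-.054),.131,82.2)
p,d,k=grab("top"); C=cloud(d,k)
# held plate + rim in the same top view
S=C[(C[:,:,2]>.265)&(C[:,:,2]<.36)&(abs(C[:,:,0]-.5)<.1)&(abs(C[:,:,1]-.07)<.1)]
print(len(S)); cv2.imwrite("pics/t5.png",cv2.resize(p[130:270,140:300,::-1],None,fx=4,fy=4))
q,d,k=grab("wrist","w6"); C=cloud(d,k)
m=(d>.05)&(C[:,:,2]>.24)&(C[:,:,2]<.345)&(np.arange(420)[:,None]<330)
n,l,st,ce=cv2.connectedComponentsWithStats(m.astype(np.uint8))
for i in range(1,n):
    if st[i,4]>100: print(st[i],C[l==i].min(0).round(4),C[l==i].max(0).round(4))
E
```

```text
at [0.5005 0.0738 0.3149] 82.34 roll units 0.023 tool units after roll [-0.044  0.143  9.197]
122
[ 232  145   90  185 5486] [0.4854 0.0489 0.2403] [0.5167 0.1232 0.345 ]
```

View pics/w6.png

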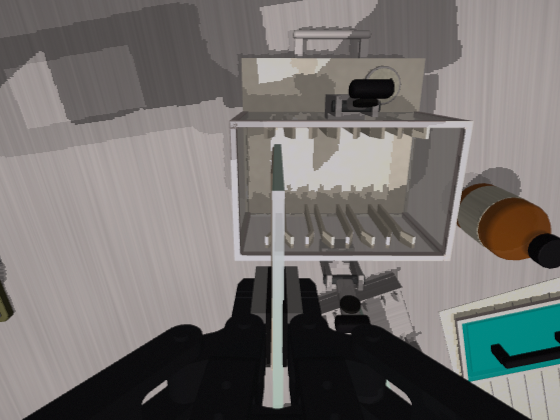

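The plate hangs between the fingers, edge-on at column 278, above the first slot. Its measured end matches a centred grip. I'll correct by 3 mm and go down.

drive_tool([
  [-0.04,0.14,0],
  [0,0,0.8],
  [0,0,0.8],
  [0,0,0.8],
  [0,0,0.8],
  [0,0,0.6],
  [0,0,0.5],
  [0,0,0.4],
  [0,0,0.4],
  [0,0,0],
  [0,0,0],
], gripper=[-1,-1,-1,-1,-1,-1,-1,-1,-1,-1,-1], roll=[0,0,0,0,0,0,0,0,0,0,0])

```text
time_s: 20.3
tcp_pos: [0.504, 0.072, 0.2133]
tcp_rot: [-3.141, 0.0, 1.435]
force: [0.8, -0.7, -0.9]
finger_gap: 0.0042
finger_force: 50.6
```

```bash
python3 -c "
from h import *
go(*bx(0,-.054),.131,82.2); s=manip.get_state(); print(s['force'],s['moment'])"
```

```text
at [0.504  0.072  0.2133] 82.21 roll units 0.001 tool units after roll [ 0.023 -0.042  4.117]
[ 0.79485149 -0.65467443 -0.9348618 ] [ 0.07809454  0.01567992 -0.03691629]
```

drive_tool([
  [0.02,-0.04,0.4],
  [0,0,0.4],
  [0,0,0.4],
  [0,0,0.4],
  [0,0,0.4],
  [0,0,0.4],
  [0,0,0],
  [0,0,0],
], gripper=[-1,-1,-1,-1,-1,-1,-1,-1], roll=[0,0,0,0,0,0,0,0])

```text
time_s: 20.97
tcp_pos: [0.5027, 0.0726, 0.1647]
tcp_rot: [-3.14, 0.0, 1.435]
force: [-0.1, 0.6, -1.7]
finger_gap: 0.0042
finger_force: 50.7
```

drive_tool([
  [0,0,0.4],
  [0,0,0.4],
  [0,0,0.4],
  [0,0,0.3],
  [0,0,0.2],
  [0,0,0],
  [0,0,0],
], gripper=[-1,-1,-1,-1,-1,-1,-1], roll=[0,0,0,0,0,0,0])

```text
time_s: 21.55
tcp_pos: [0.503, 0.0726, 0.1311]
tcp_rot: [-3.141, 0.0, 1.435]
force: [0.2, 0.3, -0.6]
finger_gap: 0.0039
finger_force: 50.6
```

drive_tool([
  [0,0,0.09],
  [0,0,0],
  [0,0,0],
  [0,0,0],
  [0,0,0],
  [0,0,0],
], gripper=[-1,-1,-0.55,-0.55,-0.55,-0.55], roll=[0,0,0,0,0,0])

```text
time_s: 22.05
tcp_pos: [0.5034, 0.0726, 0.13]
tcp_rot: [3.141, -0.0, 1.435]
force: [-0.1, -0.1, -0.7]
finger_gap: 0.0192
finger_force: 0.0
```

drive_tool([
  [0,0,-0.5],
  [0,0,-0.8],
  [0,0,-0.9],
  [0,0,-0.9],
  [0,0,-0.9],
  [0,0,-0.9],
  [0,0,-0.9],
  [0,0,-0.9],
  [0,0,-0.9],
  [0,0,0],
], gripper=[-0.55,-0.55,-0.55,-0.55,-0.55,-0.55,-0.55,-0.55,-0.55,-0.55], roll=[0,0,0,0,0,0,0,0,0,0])

```text
time_s: 22.88
tcp_pos: [0.5054, 0.0728, 0.2864]
tcp_rot: [3.133, -0.002, 1.435]
force: [1.6, -0.3, 0.6]
finger_gap: 0.0192
finger_force: 0.0
```

```bash
cat >> h.py <<'E'
def inbox(C,m):
    q=C[m]; x=q[:,:2]-B0; X=np.array([np.sin(BY),-np.cos(BY)]);Y=np.array([np.cos(BY),np.sin(BY)])
    return np.c_[x@X,x@Y,q[:,2]]
E
python3 - <<'E'
from h import *
p,d,k=grab("wrist","w7"); C=cloud(d,k)
b=inbox(C,d>.15); S=b[(b[:,2]>.06)&(b[:,2]<.2)&(abs(b[:,0])<.035)&(abs(b[:,1])<.08)]
T=S[S[:,2]>.135]; print(len(T),np.percentile(T,[5,50,95],axis=0).round(4))
go(.5917,-.1751,.2,103.7)
E
```

```text
437 [[-0.0317 -0.0554  0.1476]
 [-0.0012 -0.0538  0.1487]
 [ 0.0312 -0.0523  0.1499]]
at [0.5046 0.0727 0.2844] 82.22 roll units -3.58 tool units after roll [-13.07    1.299   4.221]
```

Plate A is seated in slot 0: its top edge is at 149 mm and its y is -54 mm. Plate B is next.

drive_tool([
  [0,0,0],
  [0,0,0],
  [0,0,0],
  [0,0,0],
  [-0.93,0.09,0],
  [-0.93,0.09,0],
  [-0.93,0.09,0],
  [-0.93,0.09,0],
  [-0.93,0.09,0],
  [-0.93,0.09,0],
  [-0.93,0.09,0],
  [-0.93,0.09,0],
  [-0.93,0.09,0],
  [-0.93,0.09,0],
  [-0.93,0.09,0],
  [-0.93,0.1,0.5],
  [-0.93,0.1,0.9],
  [-0.93,0.1,0.9],
  [0,0,0.9],
  [0,0,0],
], gripper=[-0.5,-0.5,-0.5,-0.5,-0.5,-0.5,-0.4,-0.3,-0.3,-0.3,-0.3,-0.3,-0.3,-0.3,-0.3,-0.3,-0.3,-0.3,-0.3,-0.3], roll=[-0.9,-0.9,-0.9,-0.88,0,0,0,0,0,0,0,0,0,0,0,0,0,0,0,0])

```text
time_s: 24.6
tcp_pos: [0.5869, -0.1742, 0.2125]
tcp_rot: [-3.134, -0.005, 1.808]
force: [-1.2, 1.2, -0.7]
finger_gap: 0.0299
finger_force: 0.0
```

drive_tool([
  [0,0,0],
  [0,0,0],
], gripper=[-0.3,-0.3], roll=[0,0])

```text
time_s: 24.77
tcp_pos: [0.5898, -0.1738, 0.2179]
tcp_rot: [-3.141, -0.0, 1.81]
force: [0.6, 0.5, 0.5]
finger_gap: 0.03
finger_force: 0.0
```

```bash
python3 - <<'E'
from h import *
go(.5917,-.1751,.087,103.7)
p,d,k=grab("wrist"); C=cloud(d,k)
m=(C[:,:,2]>.1)&(C[:,:,2]<.125)&(d>.1)&(np.hypot(C[:,:,0]-.59,C[:,:,1]+.175)<.1)
S=C[m]; print(len(S),cv2.minAreaRect((S[:,:2]*1000).astype(np.float32)))
E
```

```text
at [ 0.5898 -0.1738  0.2179] 103.71 roll units 0.002 tool units after roll [-0.084  0.079  6.544]
833 ((591.6754760742188, -175.1131591796875), (3.9793310165405273, 99.75933837890625), 13.732193946838379)
```

drive_tool([
  [-0.08,0.08,0],
  [0,0,0.8],
  [0,0,0.8],
  [0,0,0.8],
  [0,0,0.8],
  [0,0,0.8],
  [0,0,0.8],
  [0,0,0.8],
  [0,0,0.8],
  [0,0,0.14],
  [0,0,0],
  [0,0,0],
  [0,0,0],
  [0,0,0],
  [0,0,0],
], gripper=[-0.3,-0.3,-0.3,-0.3,-0.3,-0.3,-0.3,-0.3,-0.3,-0.3,-1,-1,-1,-1,-1], roll=[0,0,0,0,0,0,0,0,0,0,0,0,0,0,0])

```text
time_s: 26.07
tcp_pos: [0.5927, -0.1757, 0.0882]
tcp_rot: [3.14, 0.001, 1.81]
force: [0.4, 0.8, 3.3]
finger_gap: 0.004
finger_force: 51.9
```

drive_tool([
  [0,0,-0.5],
  [0,0,-0.8],
  [0,0,-0.9],
  [0,0,-0.9],
  [0,0,-0.9],
  [0,0,-0.9],
  [0,0,-0.9],
  [0,0,-0.9],
  [0,0,-0.9],
  [0,0,-0.9],
  [0,0,-0.9],
  [0,0,-0.9],
  [0,0,-0.9],
  [0,0,-0.5],
  [0,0,0],
  [0,0,0],
], gripper=[-1,-1,-1,-1,-1,-1,-1,-1,-1,-1,-1,-1,-1,-1,-1,-1], roll=[0,0,0,0,0,0,0,0,0,0,0.9,0.9,0.9,0.88,0,0])

```text
time_s: 27.4
tcp_pos: [0.5918, -0.1755, 0.322]
tcp_rot: [3.14, 0.0, 1.437]
force: [-0.2, -0.6, -1.5]
finger_gap: 0.0042
finger_force: 51.6
```

```bash
python3 - <<'E'
from h import *
s=manip.get_state();print(s['finger_gap'],s['finger_force'])
go(*bx(0,.018),.32,82.2)
E
```

```text
0.004211009983727892 51.558528542518616
at [ 0.5918 -0.1755  0.322 ] 82.36 roll units 0.027 tool units after roll [11.683 -2.473  0.102]
```

drive_tool([
  [0.9,-0.19,0],
  [0.9,-0.19,0],
  [0.9,-0.19,0],
  [0.9,-0.19,0],
  [0.9,-0.19,0],
  [0.9,-0.19,0],
  [0.9,-0.19,0],
  [0.9,-0.19,0],
  [0.9,-0.19,0],
  [0.9,-0.19,0],
  [0.9,-0.19,0],
  [0.9,-0.19,0],
  [0.88,-0.19,0],
  [0,0,0],
  [0,0,0],
  [0,0,0],
], gripper=[-1,-1,-1,-1,-1,-1,-1,-1,-1,-1,-1,-1,-1,-1,-1,-1], roll=[0.03,0,0,0,0,0,0,0,0,0,0,0,0,0,0,0])

```text
time_s: 28.73
tcp_pos: [0.5748, 0.0622, 0.3201]
tcp_rot: [-3.14, 0.001, 1.433]
force: [-0.5, 1.4, -1.0]
finger_gap: 0.004
finger_force: 51.5
```

```bash
python3 - <<'E'
from h import *
go(*bx(0,.018),.131,82.2)
p,d,k=grab("wrist","w8"); C=cloud(d,k)
m=(d>.05)&(C[:,:,2]>.24)&(C[:,:,2]<.35)&(np.arange(420)[:,None]<330)
n,l,st,ce=cv2.connectedComponentsWithStats(m.astype(np.uint8))
for i in range(1,n):
    if st[i,4]>100: print(st[i],C[l==i].min(0).round(4),C[l==i].max(0).round(4))
E
```

```text
at [0.5748 0.0622 0.3201] 82.12 roll units -0.014 tool units after roll [ 0.024 -0.014  9.453]
[ 232  143   90  187 5484] [0.5595 0.0366 0.2401] [0.5906 0.1123 0.35  ]
```

drive_tool([
  [0.02,-0.01,0.8],
  [0,0,0.8],
  [0,0,0.8],
  [0,0,0.8],
  [0,0,0.8],
  [0,0,0.6],
  [0,0,0.5],
  [0,0,0.5],
  [0,0,0.4],
  [0,0,0.4],
  [0,0,0],
  [0,0,0],
], gripper=[-1,-1,-1,-1,-1,-1,-1,-1,-1,-1,-1,-1], roll=[0,0,0,0,0,0,0,0,0,0,0,0])

```text
time_s: 29.78
tcp_pos: [0.5749, 0.0631, 0.1926]
tcp_rot: [-3.141, 0.0, 1.432]
force: [0.9, -1.4, -1.2]
finger_gap: 0.0042
finger_force: 51.5
```

drive_tool([
  [0,0,0.4],
  [0,0,0.4],
  [0,0,0.4],
  [0,0,0.4],
  [0,0,0.4],
  [0,0,0.4],
  [0,0,0.3],
  [0,0,0.2],
  [0,0,0],
  [0,0,0],
], gripper=[-1,-1,-1,-1,-1,-1,-1,-1,-1,-1], roll=[0,0,0,0,0,0,0,0,0,0])

```text
time_s: 30.62
tcp_pos: [0.575, 0.0632, 0.1347]
tcp_rot: [-3.141, 0.0, 1.432]
force: [0.2, -0.4, -1.3]
finger_gap: 0.0042
finger_force: 51.5
```

drive_tool([
  [0,0,0.15],
  [0,0,0],
  [0,0,0],
  [0,0,0],
  [0,0,0],
  [0,0,0],
  [0,0,0],
], gripper=[-1,-1,-1,-0.55,-0.55,-0.55,-0.55], roll=[0,0,0,0,0,0,0])

```text
time_s: 31.2
tcp_pos: [0.5753, 0.0632, 0.1322]
tcp_rot: [3.141, -0.0, 1.432]
force: [-0.3, 0.5, 0.0]
finger_gap: 0.0191
finger_force: 0.0
```

drive_tool([
  [0,0,-0.5],
  [0,0,-0.8],
  [0,0,-0.9],
  [0,0,-0.9],
  [0,0,-0.9],
  [0,0,-0.9],
  [0,0,-0.9],
  [0,0,-0.9],
  [0,0,-0.9],
  [0,0,-0.9],
  [0,0,0],
  [0,0,0],
], gripper=[-0.55,-0.55,-0.55,-0.55,-0.55,-0.55,-0.55,-0.55,-0.55,-0.55,-0.55,-0.55], roll=[0,0,0,0,0,0,0,0,0,0,0,0])

```text
time_s: 32.2
tcp_pos: [0.5757, 0.0632, 0.3037]
tcp_rot: [3.138, -0.001, 1.432]
force: [-0.9, -0.8, -0.8]
finger_gap: 0.0191
finger_force: 0.0
```

```bash
python3 - <<'E'
from h import *
p,d,k=grab("wrist","w9"); C=cloud(d,k)
b=inbox(C,d>.15); S=b[(b[:,2]>.135)&(b[:,2]<.2)&(abs(b[:,0])<.035)&(abs(b[:,1])<.08)]
for c in(-.054,.018):
    T=S[abs(S[:,1]-c)<.012]; print(len(T),np.percentile(T,[5,50,95],axis=0).round(4))
# lid & drawer from top view
p,d,k=grab("top"); C=cloud(d,k); np.savez("t9.npz",p=p,d=d,C=C)
m=(C[:,:,2]>.038)&(C[:,:,2]<.065); m[:,:340]=0; m[:,400:]=0; m[:205]=0; m[285:]=0
S=C[m]; print("handle",len(S),cv2.minAreaRect((S[:,:2]*1000).astype(np.float32)),np.median(S[:,2]))
b=inbox(C,d>.1); S=b[(b[:,2]>.02)&(b[:,2]<.048)&(abs(b[:,1])<.09)&(b[:,0]<-.1)&(b[:,0]>-.27)]; print("drawer front",np.percentile(S[:,0],[0,1,50]) if len(S) else 0,len(S))
go(.50,-.37,.34,90)
E
```

```text
736 [[-0.0318 -0.0553  0.1369]
 [-0.0016 -0.0521  0.1481]
 [ 0.0312 -0.0514  0.1496]]
416 [[-0.0316  0.0171  0.1476]
 [-0.0013  0.0189  0.1487]
 [ 0.0313  0.0205  0.1497]]
handle 141 ((498.1148376464844, -371.6713562011719), (98.6714096069336, 13.495943069458008), 7.898477077484131) 0.04976549160698984
drawer front [-0.13444465 -0.13393573 -0.12656571] 100
at [0.5744 0.0632 0.3013] 82.04 roll units -1.327 tool units after roll [-21.658  -3.722  -1.933]
```

Both plates are fully down with their tops at 149 mm, in slots 0 and 2, and the drawer reads shut. Now the lid: its handle is at (0.498, -0.372), turned 7.9°.

drive_tool([
  [0,0,0],
  [0,0,0],
  [0,0,0],
  [0,0,0],
  [0,0,0],
  [0,0,0],
  [0,0,0],
  [0,0,0],
  [0,0,0],
  [0,0,0],
  [0,0,0],
  [0,0,0],
  [0,0,0],
  [0,0,0],
], gripper=[-0.5,-0.5,-0.5,-0.5,-0.5,-0.5,-0.5,-0.5,-0.5,-0.5,-0.5,-0.5,-0.5,-0.5], roll=[0.95,0.95,0.95,0.95,0.95,0.95,0.95,0.95,0.95,0.95,0.95,0.95,0.95,0])

```text
time_s: 33.47
tcp_pos: [0.5742, 0.0631, 0.3002]
tcp_rot: [-3.141, 0.003, 0.136]
force: [-0.2, 0.0, -0.3]
finger_gap: 0.0214
finger_force: 0.0
```

drive_tool([
  [-0.29,0.9,0],
  [-0.29,0.9,0],
  [-0.29,0.9,0],
  [-0.29,0.9,0],
  [-0.29,0.9,0],
  [-0.29,0.9,0],
  [-0.29,0.9,0],
  [-0.29,0.9,0],
  [-0.29,0.9,0],
  [-0.29,0.9,0],
  [-0.29,0.9,0],
  [-0.29,0.9,0],
  [-0.29,0.9,0],
  [-0.29,0.9,0],
  [-0.29,0.9,0],
  [-0.29,0.9,0],
  [-0.29,0.9,0],
  [-0.29,0.9,0],
  [-0.29,0.9,0],
  [-0.29,0.9,0],
], gripper=[-0.5,-0.5,-0.5,-0.5,-0.5,-0.5,-0.5,-0.5,-0.5,-0.5,-0.5,-0.5,-0.5,-0.5,-0.5,-0.5,-0.5,-0.5,-0.5,-0.5], roll=[0,0,0,0,0,0,0,0,0,0,0,0,0,0,0,0,0,0,0,0])

```text
time_s: 35.13
tcp_pos: [0.5091, -0.31, 0.3007]
tcp_rot: [-3.14, 0.002, 0.142]
force: [0.8, 0.7, -0.5]
finger_gap: 0.0211
finger_force: 0.0
```

drive_tool([
  [-0.29,0.9,0],
  [-0.29,0.9,0],
  [-0.29,0.9,0],
  [0,0,0],
  [0,0,0],
  [0,0,0],
  [0,0,0],
], gripper=[-0.5,-0.5,-0.5,-0.5,-0.5,-0.5,-0.5], roll=[0,0,0,0,0,0,0])

```text
time_s: 35.72
tcp_pos: [0.5001, -0.3641, 0.3015]
tcp_rot: [-3.14, 0.001, 0.14]
force: [-0.3, 0.0, -0.2]
finger_gap: 0.0212
finger_force: 0.0
```

```bash
python3 - <<'E'
from h import *
p,d,k=grab("wrist","w10"); C=cloud(d,k); np.savez("w10.npz",p=p,d=d,C=C)
near=np.hypot(C[:,:,0]-.498,C[:,:,1]+.3717)<.15
for z0,z1 in((.038,.065),(.009,.022)):
    m=(C[:,:,2]>z0)&(C[:,:,2]<z1)&near&(d>.1)
    n,l,st,ce=cv2.connectedComponentsWithStats(m.astype(np.uint8)); i=1+np.argmax(st[1:,4])
    S=C[l==i]; print(st[i],cv2.minAreaRect((S[:,:2]*1000).astype(np.float32)),np.median(S[:,2]))
go(.498,-.3717,.035,7.9)
E
```

```text
[ 275  124   12   93 1040] ((494.4789123535156, -369.9259948730469), (99.63482666015625, 11.681687355041504), 7.9730916023254395) 0.04818163853841559
[  227    82   108   158 14829] ((493.87548828125, -369.687255859375), (184.88067626953125, 116.60963439941406), 7.584444046020508) 0.012644426451456747
at [ 0.5002 -0.3641  0.3017] 8.03 roll units 0.022 tool units after roll [-0.16   0.36  13.335]
```

View pics/w10.png

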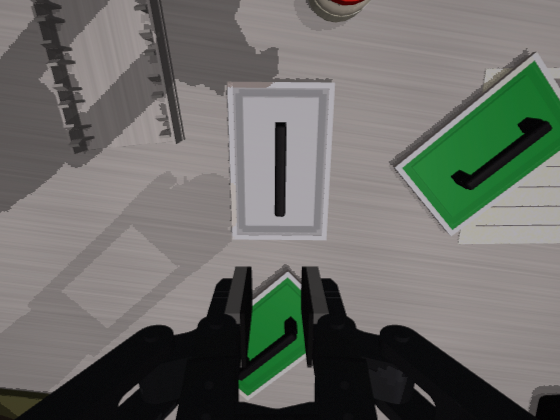

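The lid is at (281,160) in the image, which puts it at (0.494, -0.370) turned 7.8°; its 185 x 117 mm outline matches. I'll grip the handle.

drive_tool([
  [-0.34,0.24,0],
  [0,0,0.9],
  [0,0,0.9],
  [0,0,0.9],
  [0,0,0.9],
  [0,0,0.9],
  [0,0,0.9],
  [0,0,0.9],
  [0,0,0.9],
  [0,0,0.9],
  [0,0,0.9],
  [0,0,0.9],
  [0,0,0.9],
  [0,0,0.9],
  [0,0,0.8],
  [0,0,0],
], gripper=[-0.3,-0.3,-0.3,-0.3,-0.3,-0.3,-0.3,-0.3,-0.3,-0.3,-0.3,-0.3,-0.3,-0.3,-0.3,-0.3], roll=[0.03,0,0,0,0,0,0,0,0,0,0,0,0,0,0,0])

```text
time_s: 37.1
tcp_pos: [0.492, -0.3692, 0.0489]
tcp_rot: [-3.137, 0.004, 0.136]
force: [-0.8, -0.3, -0.2]
finger_gap: 0.0296
finger_force: 0.0
```

drive_tool([
  [0,0,0.2],
  [0,0,0],
], gripper=[-0.3,-0.3], roll=[0,0])

```text
time_s: 37.27
tcp_pos: [0.4942, -0.3711, 0.0482]
tcp_rot: [3.141, -0.0, 0.136]
force: [-0.4, 0.2, -0.7]
finger_gap: 0.0295
finger_force: 0.0
```

drive_tool([
  [0,-0.06,0.6],
  [0,0,0],
  [0,0,0],
  [0,0,0],
  [0,0,0],
  [0,0,0],
  [0,0,0],
  [0,0,0],
], gripper=[-0.3,-0.3,-1,-1,-1,-1,-1,-1], roll=[0,0,0,0,0,0,0,0], newtons=90)

```text
time_s: 37.93
tcp_pos: [0.4942, -0.37, 0.0371]
tcp_rot: [3.141, -0.001, 0.135]
force: [-1.4, 1.7, 5.9]
finger_gap: 0.0099
finger_force: 88.5
```

drive_tool([
  [0,0,-0.5],
  [0,0,-0.8],
  [0,0,-0.9],
  [0,0,-0.9],
  [0,0,-0.9],
  [0,0,-0.9],
  [0,0,-0.9],
  [0,0,-0.9],
  [0,0,-0.9],
  [0,0,-0.9],
  [0,0,-0.9],
  [0,0,-0.9],
  [0,0,-0.9],
  [0,0,-0.9],
  [0,0,0],
  [0,0,0],
], gripper=[-1,-1,-1,-1,-1,-1,-1,-1,-1,-1,-1,-1,-1,-1,-1,-1], roll=[0,0,0,0,0,0,0,0,0,0,0,0,0,0,0,0])

```text
time_s: 39.27
tcp_pos: [0.4942, -0.3701, 0.2788]
tcp_rot: [3.14, -0.002, 0.135]
force: [-1.1, 0.2, -2.5]
finger_gap: 0.01
finger_force: 88.3
```

```bash
python3 - <<'E'
from h import *
p,d,k=grab("wrist","w11"); C=cloud(d,k)
s=manip.get_state(); print(s['force'],s['finger_gap'],s['tcp_pos'])
m=(d>.05)&(C[:,:,2]>s['tcp_pos'][2]-.045)&(C[:,:,2]<s['tcp_pos'][2]+.03)&(np.arange(420)[:,None]<320)
S=C[m]; print(len(S),S.min(0),S.max(0)); print(cv2.minAreaRect((S[:,:2]*1000).astype(np.float32)))
# lid plate: tilt fit
m=m&(C[:,:,2]<s['tcp_pos'][2]-.012); S=C[m]; A=np.c_[S[:,:2]-s['tcp_pos'][:2],np.ones(len(S))]; print(np.linalg.lstsq(A,S[:,2]-s['tcp_pos'][2],rcond=None)[0])
go(*bx(0,0),.30,-7.8)
E
```

```text
[ 0.07446157  0.00450721 -3.21604954] 0.01015830258800772 [ 0.49351018 -0.36946277  0.2774022 ]
68755 [ 0.45782815 -0.43225376  0.25156906] [ 0.59348589 -0.30104161  0.3073812 ]
((525.3018798828125, -366.72137451171875), (122.25655364990234, 117.13402557373047), 7.731786727905273)
[ 0.00143903 -0.00073724 -0.02305368]
at [ 0.4935 -0.3695  0.2774] 7.76 roll units 2.593 tool units after roll [  0.181 -21.961  -1.13 ]
```

View pics/w11.png

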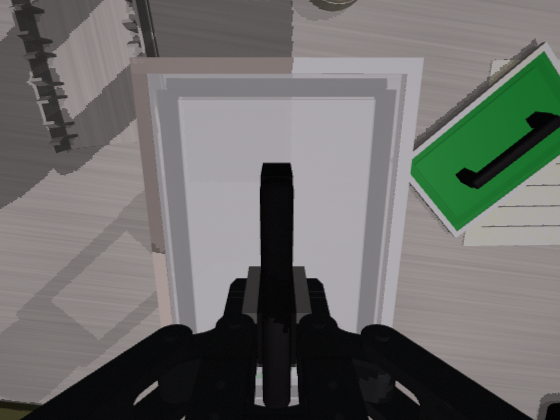

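The lid hangs level below the fingers and is centred on its handle, with its edges at columns 150 and 410. I'll carry it over the chamber.

drive_tool([
  [0,0,-0.7],
  [0,0,-0.7],
  [0,0,-0.7],
  [0,-0.8,0],
  [0,-0.8,0],
  [0,-0.8,0],
  [0,-0.8,0],
  [0,-0.8,0],
  [0,-0.8,0],
  [0,-0.8,0],
  [0,-0.8,0],
  [0,-0.8,0],
  [0,-0.8,0],
  [0,-0.8,0],
  [0,-0.8,0],
  [0,-0.8,0],
  [0,-0.8,0],
  [0,-0.8,0],
  [0,-0.8,0],
  [0,-0.8,0],
], gripper=[-1,-1,-1,-1,-1,-1,-1,-1,-1,-1,-1,-1,-1,-1,-1,-1,-1,-1,-1,-1], roll=[0.87,0.86,0.86,0,0,0,0,0,0,0,0,0,0,0,0,0,0,0,0,0])

```text
time_s: 40.98
tcp_pos: [0.5304, -0.0982, 0.3197]
tcp_rot: [-3.141, 0.0, -0.135]
force: [0.2, -0.9, -2.7]
finger_gap: 0.0098
finger_force: 88.2
```

drive_tool([
  [0.18,-0.8,0],
  [0,-0.8,0],
  [0,-0.8,0],
  [0,-0.8,0],
  [0,-0.8,0],
  [0,-0.8,0],
  [0,-0.8,0],
  [0,-0.8,0],
  [0,-0.8,0],
  [0,-0.8,0],
  [0,-0.3,0],
  [0,0,0],
  [0,0,0],
  [0,0,0],
], gripper=[-1,-1,-1,-1,-1,-1,-1,-1,-1,-1,-1,-1,-1,-1], roll=[0,0,0,0,0,0,0,0,0,0,0,0,0,0])

```text
time_s: 42.15
tcp_pos: [0.5564, 0.0633, 0.3198]
tcp_rot: [3.141, 0.0, -0.136]
force: [1.0, 0.3, -2.1]
finger_gap: 0.01
finger_force: 88.3
```

```bash
python3 - <<'E'
from h import *
go(*bx(0,0),.191,-7.8)
E
```

```text
at [0.5564 0.0633 0.3198] -7.78 roll units 0.004 tool units after roll [ 0.    -0.097  6.442]
```

drive_tool([
  [0,-0.1,0.6],
  [0,0,0.8],
  [0,0,0.8],
  [0,0,0.8],
  [0,0,0.8],
  [0,0,0.7],
  [0,0,0.6],
  [0,0,0.4],
  [0,0,0],
  [0,0,0],
], gripper=[-1,-1,-1,-1,-1,-1,-1,-1,-1,-1], roll=[0,0,0,0,0,0,0,0,0,0])

```text
time_s: 42.98
tcp_pos: [0.5569, 0.0651, 0.2098]
tcp_rot: [3.141, 0.001, -0.137]
force: [0.6, 0.3, -2.1]
finger_gap: 0.0101
finger_force: 88.2
```

```bash
python3 - <<'E'
from h import *
go(*bx(0,0),.191,-7.8)
p,d,k=grab("top"); cv2.imwrite("pics/t12.png",cv2.resize(p[150:260,180:290,::-1],None,fx=5,fy=5,interpolation=2))
E
```

```text
at [0.5569 0.0651 0.2098] -7.83 roll units -0.005 tool units after roll [-0.012 -0.005  0.94 ]
```

drive_tool([
  [0,0,0.2],
  [0,0,0.2],
  [0,0,0.2],
  [0,0,0],
  [0,0,0],
  [0,0,0],
], gripper=[-1,-1,-1,-1,-1,-1], roll=[0,0,0,0,0,0])

```text
time_s: 43.53
tcp_pos: [0.5571, 0.0658, 0.1979]
tcp_rot: [3.142, -0.0, -0.136]
force: [-1.3, 0.5, -2.2]
finger_gap: 0.01
finger_force: 88.3
```

drive_tool([
  [0,0.03,0.12],
  [0,0,0.12],
  [0,0,0.06],
  [0,0,0],
  [0,0,0],
  [0,0,0],
], gripper=[-1,-1,-1,-1,-1,-1], roll=[0,0,0,0,0,0])

```text
time_s: 44.03
tcp_pos: [0.557, 0.0651, 0.1919]
tcp_rot: [-3.142, -0.0, -0.136]
force: [0.4, -0.5, -2.0]
finger_gap: 0.0103
finger_force: 88.3
```

drive_tool([
  [0,0,0.06],
  [0,0,0],
  [0,0,0],
  [0,0,0],
], gripper=[-1,-1,-1,-1], roll=[0,0,0,0])

```text
time_s: 44.37
tcp_pos: [0.5572, 0.0651, 0.1911]
tcp_rot: [-3.141, -0.001, -0.136]
force: [-1.4, 0.3, 0.2]
finger_gap: 0.01
finger_force: 88.7
```

Contact shows as the lid's weight coming off the wrist. I'll release, rise and look.

drive_tool([
  [0,0,0],
  [0,0,0],
  [0,0,0],
  [0,0,0],
  [0,0,-0.5],
  [0,0,-0.8],
  [0,0,-0.9],
  [0,0,-0.9],
  [0,0,-0.9],
  [0,0,-0.9],
  [0,0,-0.9],
  [0,0,-0.9],
  [0,0,0],
  [0,0,0],
], gripper=[-0.3,-0.3,-0.3,-0.3,-0.3,-0.3,-0.3,-0.3,-0.3,-0.3,-0.3,-0.3,-0.3,-0.3], roll=[0,0,0,0,0,0,0,0,0,0,0,0,0,0])

```text
time_s: 45.53
tcp_pos: [0.5576, 0.0651, 0.3263]
tcp_rot: [-3.141, -0.003, -0.136]
force: [-0.1, 0.1, -1.1]
finger_gap: 0.0302
finger_force: 0.0
```

```bash
python3 - <<'E'
from h import *
p,d,k=grab("wrist","w13"); C=cloud(d,k); b=inbox(C,d>.12)
S=b[(b[:,2]>.155)&(b[:,2]<.185)&(abs(b[:,0])<.05)&(b[:,1]<.085)&(b[:,1]>0)]
f=np.linalg.lstsq(np.c_[S[:,:2],np.ones(len(S))],S[:,2],rcond=None)[0]; print("lid plane",f.round(4),len(S))
H=b[(b[:,2]>.195)&(b[:,2]<.215)&(abs(b[:,0])<.02)]; print("handle",np.percentile(H,[2,50,98],axis=0).round(4))
for s in(-1,1):
    T=b[(b[:,2]>.17)&(b[:,0]*s>.062)&(b[:,0]*s<.12)&(abs(b[:,1])<.03)]; print(len(T), T.min(0).round(3) if len(T) else 0,T.max(0).round(3) if len(T) else 0)
E
```

```text
lid plane [0.0004 0.0005 0.1667] 12832
handle [[-0.0045 -0.0448  0.1996]
 [ 0.0014  0.0061  0.2023]
 [ 0.0068  0.0497  0.2038]]
1576 [-0.085 -0.017  0.17 ] [-0.062  0.017  0.223]
1682 [ 0.065 -0.018  0.17 ] [0.092 0.017 0.222]
```

View pics/w13.png

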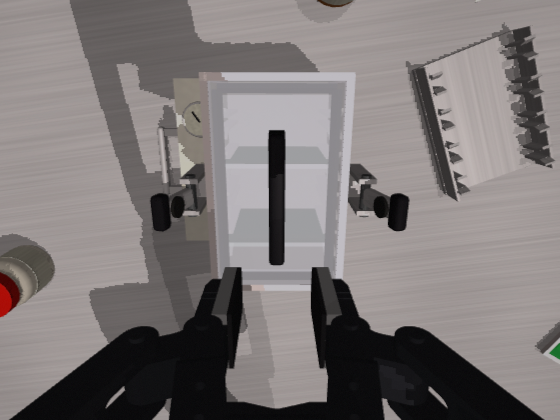

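The lid is level and home with its plate top at about 167 mm. Both clamps stand open, their grip ends at (160,212) and (398,212). I'll shut the fingers and go outside the front clamp.

drive_tool([
  [0,-0.9,0],
  [0,-0.9,0],
  [0,-0.9,0],
  [0,-0.9,0],
  [0,-0.9,0],
  [0,-0.9,0],
  [0,-0.9,0],
  [0,-0.5,0],
  [0,0,0],
  [0,0,0.9],
  [0,0,0.9],
  [0,0,0.9],
  [0,0,0.9],
  [0,0,0.9],
  [0,0,0.9],
  [0,0,0.3],
  [0,0,0],
  [0,0,0],
], gripper=[-1,-1,-1,-1,-1,-1,-1,-1,-1,-1,-1,-1,-1,-1,-1,-1,-1,-1], roll=[0,0,0,0,0,0,0,0,0,0,0,0,0,0,0,0,0,0])

```text
time_s: 47.08
tcp_pos: [0.5753, 0.1992, 0.2107]
tcp_rot: [3.141, 0.001, -0.136]
force: [-0.4, -0.2, 0.0]
finger_gap: -0.0004
finger_force: 0.0
```

```bash
python3 - <<'E'
from h import *
go(*bx(-.0855,0),.218,-7.8)
E
```

```text
at [0.5753 0.1992 0.2107] -7.81 roll units -0.001 tool units after roll [-0.013  2.491 -0.366]
```

drive_tool([
  [0,0.5,-0.1],
  [0,0.5,-0.1],
  [0,0.5,-0.1],
  [0,0.5,-0.07],
  [0,0.5,0],
  [0,0.35,0],
  [0,0.33,0],
  [0,0.3,0.15],
  [0,0.3,0.17],
  [0,0.25,0.27],
  [0,0.23,0.28],
  [0,0,0],
  [0,0,0],
], gripper=[-1,-1,-1,-1,-1,-1,-1,-1,-1,-1,-1,-1,-1], roll=[0,0,0,0,0,0,0,0,0,0,0,0,0])

```text
time_s: 48.17
tcp_pos: [0.5633, 0.1143, 0.2002]
tcp_rot: [3.14, 0.001, -0.137]
force: [-0.2, -0.5, 0.7]
finger_gap: -0.0
finger_force: 0.1
```

drive_tool([
  [0,0.2,0.3],
  [0,0.2,0.3],
  [0,0,0.05],
  [0,0,0],
  [0,0,0],
], gripper=[-1,-1,-1,-1,-1], roll=[0,0,0,0,0])

```text
time_s: 48.58
tcp_pos: [0.5621, 0.1071, 0.1871]
tcp_rot: [3.14, 0.002, -0.136]
force: [0.2, -0.9, -0.1]
finger_gap: -0.0001
finger_force: 0.0
```

```bash
python3 - <<'E'
from h import *
go(*bx(-.042,0),.185,-7.8)
p,d,k=grab("scene"); cv2.imwrite("pics/s14.png",cv2.resize(p[150:290,270:430,::-1],None,fx=4,fy=4,interpolation=2))
E
```

```text
at [0.5621 0.1071 0.1871] -7.77 roll units 0.005 tool units after roll [0.015 0.014 0.105]
```

View pics/s14.png

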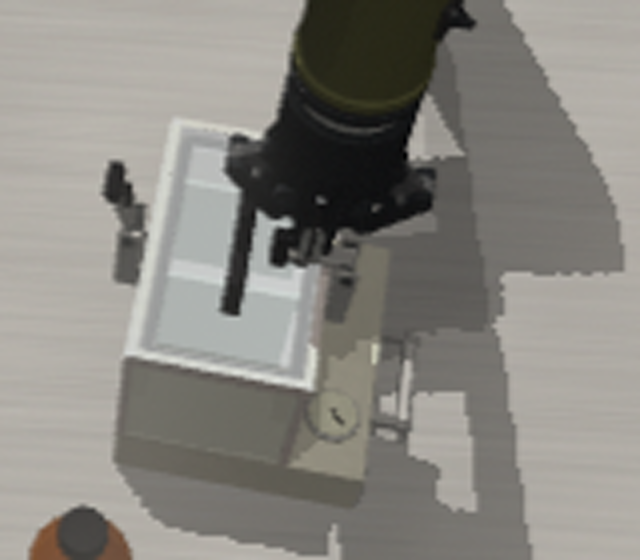

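The front clamp has swung inward, with its grip end by the handle at (280,245). I'll press it down gently.

drive_tool([
  [0,0,0.05],
  [0,0,0.05],
  [0,0,0],
  [0,0,0],
], gripper=[-1,-1,-1,-1], roll=[0,0,0,0])

```text
time_s: 48.97
tcp_pos: [0.5623, 0.1072, 0.1869]
tcp_rot: [3.141, 0.0, -0.135]
force: [-3.0, -0.2, 9.2]
finger_gap: 0.0001
finger_force: 4.5
```

drive_tool([
  [0,0,0.05],
  [0,0,0.05],
  [0,0,0],
  [0,0,0],
], gripper=[-1,-1,-1,-1], roll=[0,0,0,0])

```text
time_s: 49.3
tcp_pos: [0.5624, 0.1072, 0.1868]
tcp_rot: [3.141, -0.001, -0.135]
force: [-5.5, -1.4, 18.7]
finger_gap: 0.0001
finger_force: 9.4
```

The front clamp is down against a firm stop. Now the back clamp.

drive_tool([
  [0,0,-0.5],
  [0,0,-0.9],
  [0,0,-0.9],
  [0,0,-0.9],
  [0,0,-0.9],
  [0,0,-0.5],
  [0,0.9,0],
  [0,0.9,0],
  [0,0.9,0],
  [0,0.9,0],
  [0,0.9,0],
  [0,0.9,0],
  [0,0.9,0],
  [0,0.9,0],
  [0,0.9,0],
  [0,0.8,0],
  [0,0,0],
  [0,0,0],
], gripper=[-1,-1,-1,-1,-1,-1,-1,-1,-1,-1,-1,-1,-1,-1,-1,-1,-1,-1], roll=[0,0,0,0,0,0,0,0,0,0,0,0,0,0,0,0,0,0])

```text
time_s: 50.8
tcp_pos: [0.5383, -0.0693, 0.2753]
tcp_rot: [-3.141, 0.001, -0.138]
force: [0.6, -0.1, 0.6]
finger_gap: -0.0001
finger_force: 0.0
```

```bash
python3 - <<'E'
from h import *
go(*bx(.135,0),.2107,-7.8)
E
```

```text
at [ 0.5383 -0.0693  0.2753] -7.88 roll units -0.014 tool units after roll [-0.004 -0.039  3.228]
```

drive_tool([
  [0,-0.04,0.8],
  [0,0,0.8],
  [0,0,0.8],
  [0,0,0.8],
  [0,0,0.03],
  [0,0,0],
  [0,0,0],
], gripper=[-1,-1,-1,-1,-1,-1,-1], roll=[0,0,0,0,0,0,0])

```text
time_s: 51.38
tcp_pos: [0.5393, -0.0675, 0.2117]
tcp_rot: [-3.141, -0.001, -0.135]
force: [-0.6, 0.3, 0.4]
finger_gap: -0.0003
finger_force: 0.0
```

drive_tool([
  [0,-0.5,-0.1],
  [0,-0.5,-0.1],
  [0,-0.5,-0.1],
  [0,-0.5,-0.07],
  [0,-0.5,0],
  [0,-0.35,0],
  [0,-0.33,0],
  [0,-0.3,0.15],
  [0,-0.3,0.17],
  [0,-0.25,0.27],
  [0,-0.23,0.28],
  [0,0,0],
  [0,0,0],
], gripper=[-1,-1,-1,-1,-1,-1,-1,-1,-1,-1,-1,-1,-1], roll=[0,0,0,0,0,0,0,0,0,0,0,0,0])

```text
time_s: 52.47
tcp_pos: [0.5498, 0.0173, 0.2004]
tcp_rot: [-3.141, 0.002, -0.135]
force: [0.3, -0.6, -0.2]
finger_gap: 0.0001
finger_force: 0.0
```

drive_tool([
  [0,-0.2,0.3],
  [0,-0.2,0.3],
  [0,0,0.05],
  [0,0,0],
  [0,0,0],
], gripper=[-1,-1,-1,-1,-1], roll=[0,0,0,0,0])

```text
time_s: 52.88
tcp_pos: [0.551, 0.0247, 0.1875]
tcp_rot: [-3.141, 0.001, -0.136]
force: [-1.2, 0.3, -0.1]
finger_gap: -0.0003
finger_force: 0.0
```

drive_tool([
  [0,0,0.05],
  [0,0,0.05],
  [0,0,0],
  [0,0,0],
], gripper=[-1,-1,-1,-1], roll=[0,0,0,0])

```text
time_s: 53.22
tcp_pos: [0.5513, 0.0246, 0.187]
tcp_rot: [-3.141, -0.0, -0.136]
force: [-1.2, 0.2, 5.5]
finger_gap: -0.0
finger_force: 3.1
```

drive_tool([
  [0,0,0.05],
  [0,0,0.05],
  [0,0,0],
  [0,0,0],
], gripper=[-1,-1,-1,-1], roll=[0,0,0,0])

```text
time_s: 53.55
tcp_pos: [0.5514, 0.0246, 0.1867]
tcp_rot: [-3.141, -0.002, -0.136]
force: [-5.7, 0.8, 16.3]
finger_gap: 0.0001
finger_force: 8.2
```

drive_tool([
  [0,0,-0.5],
  [0,0,-0.9],
  [0,0,-0.9],
  [0,0,-0.9],
  [0,0,-0.9],
  [0,0,-0.9],
  [0,0,-0.9],
  [0,0,-0.9],
  [-0.4,0,0],
  [-0.4,0,0],
  [-0.4,0,0],
  [-0.4,0,0],
  [0,0,0],
  [0,0,0],
], gripper=[-1,-1,-1,-1,-1,-1,-1,-1,-1,-1,-1,-1,-1,-1], roll=[0,0,0,0,0,0,0,0,0,0,0,0,0,0])

```text
time_s: 54.72
tcp_pos: [0.5185, 0.0287, 0.3194]
tcp_rot: [3.141, 0.001, -0.136]
force: [0.0, -0.2, 0.4]
finger_gap: -0.0
finger_force: 0.0
```

```bash
python3 - <<'E'
from h import *
p,d,k=grab("wrist","w15"); C=cloud(d,k); b=inbox(C,d>.12)
S=b[(b[:,2]>.155)&(b[:,2]<.172)&(abs(b[:,0])<.05)&(abs(b[:,0])>.01)&(b[:,1]<.085)&(b[:,1]>.03)]
print("lid plane",np.linalg.lstsq(np.c_[S[:,:2],np.ones(len(S))],S[:,2],rcond=None)[0].round(4))
for s in(-1,1):
    T=b[(b[:,2]>.171)&(b[:,2]<.24)&(b[:,0]*s>.015)&(b[:,0]*s<.12)&(abs(b[:,1])<.03)]; print(len(T),T.min(0).round(3),T.max(0).round(3))
p,d,k=grab("top"); C=cloud(d,k);b=inbox(C,d>.1); S=b[(b[:,2]>.02)&(b[:,2]<.045)&(abs(b[:,1])<.045)&(b[:,0]<-.1)&(b[:,0]>-.27)]; print("handle out",np.percentile(S[:,0],[0,1,10,50]).round(4),len(S))
# bystanders
for n,(x,y) in dict(jar1=(.6834,-.4012),jar2=(.4559,.4139),amber=(.7432,-.0293)).items():
    S=C[(np.hypot(C[:,:,0]-x,C[:,:,1]-y)<.07)&(C[:,:,2]>.03)&(C[:,:,2]<.2)]; print(n,np.round(cv2.minAreaRect((S[:,:2]*1000).astype(np.float32))[0]),len(S))
E
```

```text
lid plane [0.0003 0.     0.1666]
2078 [-0.075 -0.018  0.171] [-0.017  0.017  0.181]
2030 [ 0.022 -0.018  0.171] [0.079 0.016 0.181]
handle out [-0.1342 -0.1341 -0.132  -0.127 ] 100
jar1 [ 683. -401.] 415
jar2 [455. 414.] 449
amber [743. -30.] 458
```

View pics/w15.png

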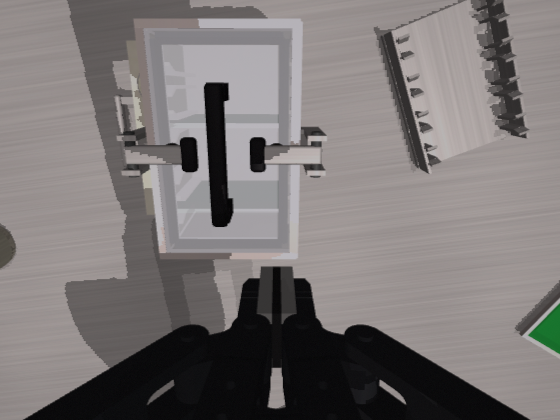

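Both clamps lie level on the lid, with grip ends at (188,155) and (258,155). The lid is level, the drawer is shut, the rack is empty and the jars and bottle haven't moved. I'm handing it in.

```bash
python3 -c "
from plant import manip
print(manip.sign_off())"
```

```text
the job is handed in; nothing more can be done
None
```

The job is handed in, with no verdict returned. By my measurements, the canister is flat in the shut drawer, both plates the rack held (it had only two) are down in slots 0 and 2, the lid is home under both clamps, and the jars and bottle have not moved.

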